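# Put a forming set right: swap two blocks, fit the lift-out tray, stow its tools

### The arm

A 6-joint arm with a two-finger parallel gripper is mounted at the origin on a cart in front of the work surface, level with it; the furniture and walls round the work are solid. World frame = base frame: x ahead of the robot, y to its left, z up, the work surface at z = 0. Lengths are in mm, angles in rad, forces in N, time in s.
With the tool pointing down it reaches from about 325 to 900 mm from the base axis. Payload 3.5 kg.
Tool frame: the origin (TCP) lies between the finger pads; the fingertips stand 19 mm ahead of it and the grasp point (between the pads) is the TCP (env.tip_extent is the x of the fingertips in the tool frame, in mm); x points along the fingers, y is the direction in which the jaws open and shut, and the axes are right-handed (so a half turn about x gives the same grasp; the last joint's range is limited). The gripper opens to 85 mm and grips with 20 to 120 N. Pads are 22 mm wide; open, the fingers measure 114 mm over their backs; the gripper's body (76 mm by 85 mm) begins 54 mm behind the grasp point. The pads swing forward as they close: fully open they stand 13 mm farther back than shut.
Start: joints at [-1.266, 0.276, -0.026, 1.268, 0, 1.467], TCP at [247.857, -573.75, 250.313] pointing down, gripper open.
Joint ranges: [-3.12, 3.12], [-0.85, 1.88], [-1.08, 1.24], [-1.95, 2.15], [-1.57, 1.53], [-3.14, 3.14]. Speed limits (rad/s): [2.57, 2.57, 3.14, 3.14, 3.14, 3.14].

### API

Orientations are given as a unit quaternion [w, x, y, z].
In Python, from bench import env gives the robot as it stands. The module is installed in compiled form; this text tells all that it offers.
- The arm moves only by the tool play_rows, never from a script. Its argument "series" is a list of rows, each a list of 3 entries, a list of its own where there are three numbers: the turn, a rotation vector about the world's x, y, z in rad, then the shift along the world's x, y, z in cm, then the opening in per cent of the stroke, from 0 (shut) to 100 (fully open). In form: [[[ax, ay, az], [dx, dy, dz], grip], ...]. A call has 1 to 10 rows; each row shifts and turns the pose as measured when the row begins; what a row does not reach is not made up. A row lasts 1/12 s, in which the tool goes at most 41.7 mm and 7.16 degrees, less where a joint would pass 70% of its speed; a pose out of reach is approached as far as the arm can. A call with a gripper value outside its range is refused whole. The fingers move at their own pace and stop on an object; "force" is the grip in N (left out, the last holds). Time passes only in rows, so rows that do not move let the fingers close. It gives the time, the measured TCP pose, the force and the opening at its end, in the units of the state.
- env.read_state(): the state, without advancing time (a new reading comes with each control period).
- env.get_image(name): name is "scene" or "top"; returns the picture (480x640x3 uint8, red, green, blue); there is no depth.
- env.camera_model(name): a dict with "camera_matrix" (3x3 intrinsics, pixels), "pose" (4x4, takes a point from camera to world coordinates). Camera axes: x right, y up, looking along -z (the intrinsics and any distortion apply to the point x, -y, -z); pixel columns grow to the right and rows downward; lengths in mm; the calibration is good to about 2 mm. A picture is of the moment at which its call begins. camera_model takes no time and is no camera call.
- env.finish_job(): hands the job in, once; it reports no verdict.
The state is a dict: "time_s": time; "joint_positions": joint angles; "joint_velocities": joint speeds; "joint_torque": joint torques, N m; "eef_pos": TCP position; "orientation": TCP orientation; "ft_force": force on the tool from outside, world axes, zero at the start; "wrist_torque": the same for the moment, N m; "gripper_width": finger opening in mm.
Only numpy, scipy, OpenCV 4.12 (cv2) and the standard library are available. Lean on these libraries where they do the work, as an engineer would, in place of code of your own. Each camera call takes 0.05 s, during which the arm holds its last target.

### The job

The two steel forming blocks in the wooden caddy were put back in each other's wells: the taller doming block (round dimples) stands too high in the shallow well, so the lift-out tray will not go down over them. Swap the two blocks over (the felt board is free to set one down on), then seat the empty tray level on the ledges of the caddy's end cheeks, above the blocks. Then lay the ball-nosed punch flat in the tray's narrow slot and the flat channel former flat in its wide slot, and let go of everything.

Things in the scene. Friction and masses are not known exactly. Their poses are not given: they have to be found in the camera images.
- doming_block_mid (a point): Doming block: plain steel, 40 x 40 mm and 44 mm tall, four round dimples in its top; the taller of the two forming blocks. Loose. This point is its centre, 22 mm above its underside; z is its upright axis. At the start it stands in the shallow well, its top at z = 64 mm, too high for the tray; in the deep well its top is at 54 mm.
- channel_block_mid (a point): Channel block: plain steel, 40 x 40 mm and 34 mm tall, three half-round channels across its top, along its x axis. Loose. This point is its centre, 17 mm above its underside; z is its upright axis. At the start it stands in the deep well, its top at z = 44 mm; in the shallow well its top is at 54 mm.
- tray_handle (a point): Lift-out tray: wooden board 76 mm (x) by 140 mm (y), 5 mm thick, a bar handle above its middle and a railed slot on either side of it. Loose, lying on the cabinet top. This point is the centre of the handle bar, 37 mm above the tray's underside. The bar is 12 mm thick (y), 50 mm long (x) and 14 mm high, on two posts. When seated on the caddy, the tray's underside is at z = 56 mm.
- dome_punch_mid (a point): Dome punch: eight-sided steel rod 16 mm thick and 62 mm long with a small ball nose at one end, lying on the black board. Loose. This point is on its axis, half-way along it and 8 mm above what it lies on; x runs along it towards the ball. The straight eight-sided shank, heavier than the nose, is from x = -31 to +8 mm.
- channel_former_mid (a point): Channel former: flat steel bar 58 mm long (its x), 26 mm wide (its y) and 14 mm thick, one long edge rounded, lying flat on the black board. Loose. This point is its centre, 7 mm above its underside.
- deep_well_floor (a point): Deep well, home of the doming block: square recess 48 x 48 mm, 20 mm deep, bevelled mouth, in one of two wooden blocks (78 x 60 mm, tops at z = 30 mm) side by side in the caddy. Fixed. This point is the centre of its floor, at z = 10 mm. Axes: y the caddy's long way, x out of its open front and back. The caddy's centre is midway between the wells; its end cheeks are 62 mm off along y.
- shallow_well_floor (a point): Shallow well, home of the channel block: like the deep well, 63 mm from it along y, on either side of it, but 10 mm deep; this point is the centre of its floor, 20 mm above the cabinet top. The seated tray lies centred over both wells, its y along the caddy's y (either way round), its ends on the cheeks' ledges at z = 56 mm; bevelled lips round the ledges, up to 66 mm, leave it 3 to 4 mm of play.
- narrow_slot: Narrow slot of the tray, home of the dome punch: felt-lined bed 69 mm (x) by 23 mm (y), rails 6 mm high round it, open in the middle 40 mm of the long sides. Part of the tray, centred 42 mm from the handle towards the tray's -y. The origin is the centre of the bed, on its surface, 5 mm above the tray's underside; axes as the tray's.
- wide_slot: Wide slot of the tray, home of the channel former: felt-lined bed 66 mm (x) by 34 mm (y), otherwise like the narrow slot, centred 42 mm from the handle towards the tray's +y. The origin is the centre of the bed, on its surface; axes as the tray's.
- felt_top (a point): Grey felt-covered board, 118 x 142 mm and 12 mm thick, fixed and empty: a free spot to park a block. This point is the centre of its top face.

How it is judged (in metres and radians):
On the way, in this order (a step that is already met when the one before it is completed fails the run):
1. the doming block stands down in the deep well and the channel block in the shallow well, both let go (horizontal distance between doming_block_mid and deep_well_floor below 0.008 m and z of doming_block_mid in the frame of deep_well_floor below 0.0245 m and angle between each of doming_block_mid, channel_block_mid's own z axis and vertical below 0.06 rad and horizontal distance between channel_block_mid and shallow_well_floor below 0.008 m and z of channel_block_mid in the frame of shallow_well_floor below 0.0195 m and contact force between the fingers and doming_block below 0.3 N and contact force between the fingers and channel_block below 0.3 N), for 0.2 s.
2. the tray, still empty, is seated level on the caddy's ledges over the two blocks (horizontal distance between doming_block_mid and deep_well_floor below 0.008 m and z of doming_block_mid in the frame of deep_well_floor below 0.0245 m and angle between each of doming_block_mid, channel_block_mid's own z axis and vertical below 0.06 rad and horizontal distance between channel_block_mid and shallow_well_floor below 0.008 m and z of channel_block_mid in the frame of shallow_well_floor below 0.0195 m and horizontal distance between tray_handle and deep_well_floor below 0.0385 m and horizontal distance between tray_handle and shallow_well_floor below 0.0385 m and x of tray_handle in the frame of deep_well_floor between -0.007 and 0.007 m and height (world z) of tray_handle between 0.0905 and 0.0955 m and angle between tray_handle's own z axis and vertical below 0.03 rad and angle between the x axis of tray_handle and the x axis of deep_well_floor, either way round below 0.15 rad and horizontal distance between each of dome_punch_mid, channel_former_mid and narrow_slot above 0.03 m and horizontal distance between each of dome_punch_mid, channel_former_mid and wide_slot above 0.03 m), for 0.2 s.
At the end, for the whole second after the job is handed in: Each block upright on its own well's floor (8 mm of centre, 2.5 mm in height); tray level on both ledges (7 mm of the middle, 2.5 mm in height, 0.03 rad); punch in the narrow slot, former in the wide one (8 and 9 mm of centre, down to 2.5 mm, along it, either way round); all at rest (horizontal distance between doming_block_mid and deep_well_floor below 0.008 m and z of doming_block_mid in the frame of deep_well_floor below 0.0245 m and angle between each of doming_block_mid, channel_block_mid's own z axis and vertical below 0.06 rad and horizontal distance between channel_block_mid and shallow_well_floor below 0.008 m and z of channel_block_mid in the frame of shallow_well_floor below 0.0195 m and horizontal distance between tray_handle and deep_well_floor below 0.0385 m and horizontal distance between tray_handle and shallow_well_floor below 0.0385 m and x of tray_handle in the frame of deep_well_floor between -0.007 and 0.007 m and height (world z) of tray_handle between 0.0905 and 0.0955 m and angle between tray_handle's own z axis and vertical below 0.03 rad and angle between the x axis of tray_handle and the x axis of deep_well_floor, either way round below 0.15 rad and horizontal distance between dome_punch_mid and narrow_slot below 0.008 m and z of dome_punch_mid in the frame of narrow_slot below 0.0105 m and angle between the x axis of dome_punch_mid and the x axis of narrow_slot, either way round below 0.25 rad and horizontal distance between channel_former_mid and wide_slot below 0.009 m and z of channel_former_mid in the frame of wide_slot below 0.0095 m and angle between the x axis of channel_former_mid and the x axis of wide_slot, either way round below 0.3 rad and linear speed of each of doming_block, channel_block, tray, dome_punch, channel_former below 0.02 m/s); the robot touches nothing.
It also fails if it takes over 118 s, if anything falls off the work surface, if the arm or the gripper's body presses on something with over 40 N, if the wrist force passes 120 N, or if a joint passes its speed limit or range.

## Working session

There is one attempt and no reset: what is moved stays moved. The work goes in short steps, Python scripts to look and compute and a tool call to move; the robot and the scene stay as the last step left them, time stands still between calls to the robot, and variables do not carry over. Pictures are saved under pics/ and viewed, and the job is handed in when it is done.

Besides the shell and the picture viewer there is one more tool, called after "Emit:" as name([rows], argument=value, ...), one row to a line, values as JSON. play_rows: Moves the arm, as the interface text tells. Its arguments: {"type":"object","properties":{"series":{"type":"array"},"force":{"type":"number"}},"required":["series"]}

```bash
mkdir -p pics; ls
cat > h.py <<'E'
import numpy as np, cv2
from bench import env
def snap(n,f):
    im=env.get_image(n); cv2.imwrite('pics/'+f,im[:,:,::-1]); return im
def ray(n,uv):
    c=env.camera_model(n); K=np.array(c['camera_matrix']);P=np.array(c['pose'])
    d=c.get('distortion',None)
    q=np.linalg.inv(K)@np.array([uv[0],uv[1],1.]); r=P[:3,:3]@np.array([q[0],-q[1],-q[2]])
    return P[:3,3],r
def onz(n,uv,z):
    o,r=ray(n,uv); return o+r*(z-o[2])/r[2]
def proj(n,p):
    c=env.camera_model(n); K=np.array(c['camera_matrix']);P=np.array(c['pose'])
    q=P[:3,:3].T@(np.array(p)-P[:3,3]); q=K@np.array([q[0],-q[1],-q[2]]); return q[:2]/q[2]
E
python3 - <<'E'
from h import *
snap('top','t0.png');snap('scene','s0.png')
for n in('top','scene'):print(env.camera_model(n))
print(env.read_state())
E
```

```text
pics
{'camera_matrix': array([[506.81827208,   0.        , 328.12006069],
       [  0.        , 506.81827208, 235.23990494],
       [  0.        ,   0.        ,   1.        ]]), 'pose': array([[ 5.86217959e-02,  9.68413589e-01, -2.42360489e-01,
         3.48480118e+02],
       [-9.98269740e-01,  5.57526010e-02, -1.86861668e-02,
        -6.36378298e+01],
       [-4.58371018e-03,  2.43036559e-01,  9.70006299e-01,
         9.11919677e+02],
       [ 0.00000000e+00,  0.00000000e+00,  0.00000000e+00,
         1.00000000e+00]])}
{'camera_matrix': array([[479.78436392,   0.        , 319.19565913],
       [  0.        , 479.78436392, 238.72522875],
       [  0.        ,   0.        ,   1.        ]]), 'pose': array([[-8.88377751e-01,  2.85415921e-01, -3.59614686e-01,
         2.59394666e+02],
       [-4.59110375e-01, -5.55041639e-01,  6.93647204e-01,
         5.53859116e+02],
       [-1.62316890e-03,  7.81323576e-01,  6.24124054e-01,
         5.92842374e+02],
       [ 0.00000000e+00,  0.00000000e+00,  0.00000000e+00,
         1.00000000e+00]])}
{'time_s': 0.1, 'joint_positions': array([-1.26641129e+00,  2.77070549e-01, -2.77044731e-02,  1.26800292e+00,
       -1.91579130e-05,  1.46738918e+00]), 'joint_velocities': array([-0.00101651, -0.00146428,  0.00557296, -0.00066256, -0.00066788,
       -0.00052165]), 'joint_torque': array([ 1.07788928e-04, -4.46706820e+01,  2.96129233e+01,  8.40965251e-03,
       -1.09807338e-04, -2.21030660e-07]), 'eef_pos': array([ 247.65125051, -573.13495377,  249.28152229]), 'orientation': array([-0.14248294, -0.69238177, -0.14387573,  0.69253582]), 'ft_force': array([-0.07357112,  0.0936019 , -0.62742765]), 'wrist_torque': array([-0.07361893, -0.01375707,  0.01994142]), 'gripper_width': 85.64400705575464}
```

View pics/t0.png

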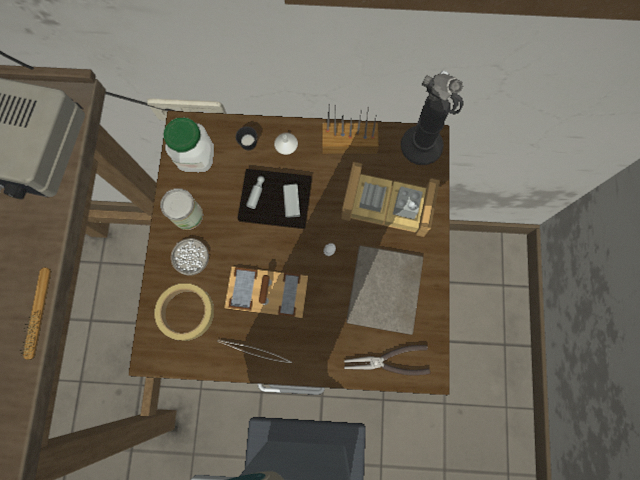

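View pics/s0.png

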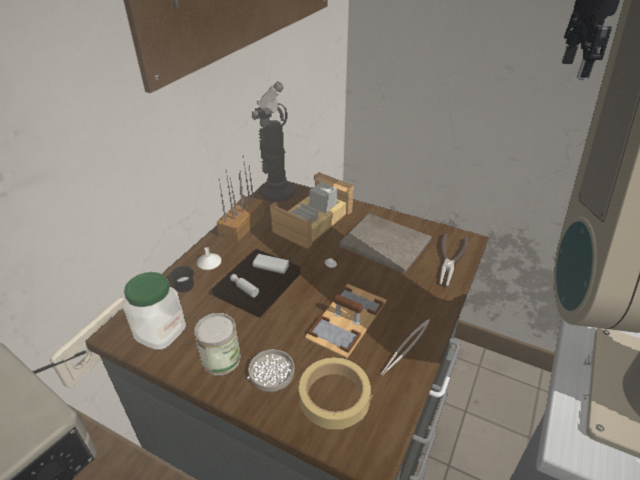

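Top view: caddy at about (390,197), tray at (267,290), black board at (275,197) with punch (256,192) and former (291,200), felt board at (386,290). I'll zoom in for the corners.

Run:
```python
import cv2
t=cv2.imread('pics/t0.png')
def crop(im,x,y,w,h,s,f):
    cv2.imwrite('pics/'+f,cv2.resize(im[y:y+h,x:x+w],None,fx=s,fy=s,interpolation=cv2.INTER_CUBIC))
crop(t,335,150,110,90,7,'c1.png');crop(t,215,250,105,80,7,'c2.png');crop(t,230,160,90,75,8,'c3.png')
s=cv2.imread('pics/s0.png')
crop(s,260,165,110,85,7,'c4.png')
```

```text
(no output)
```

View pics/c1.png

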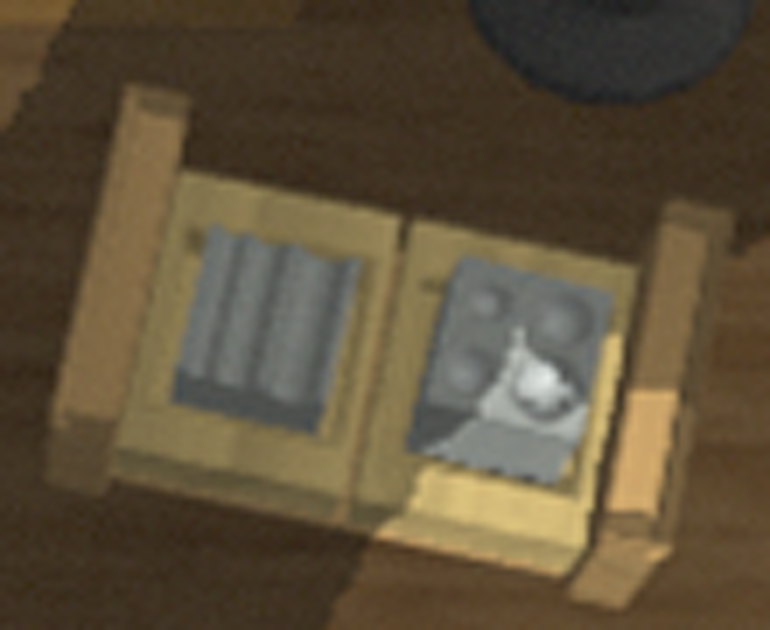

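View pics/c2.png

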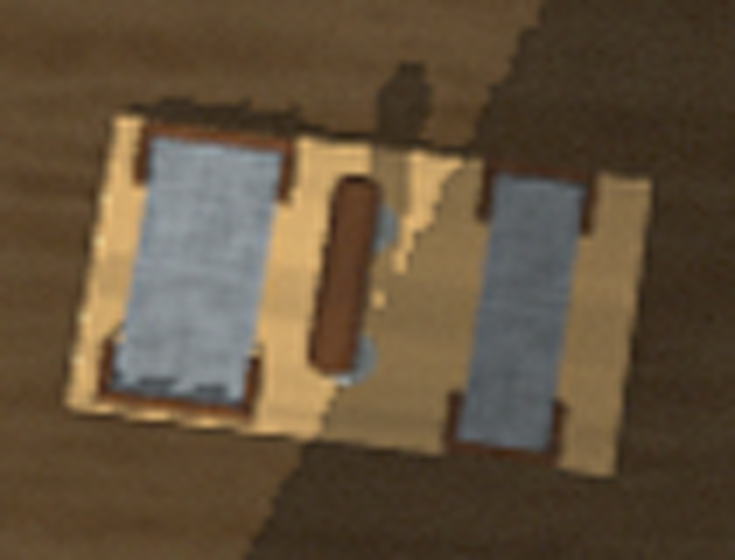

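View pics/c3.png

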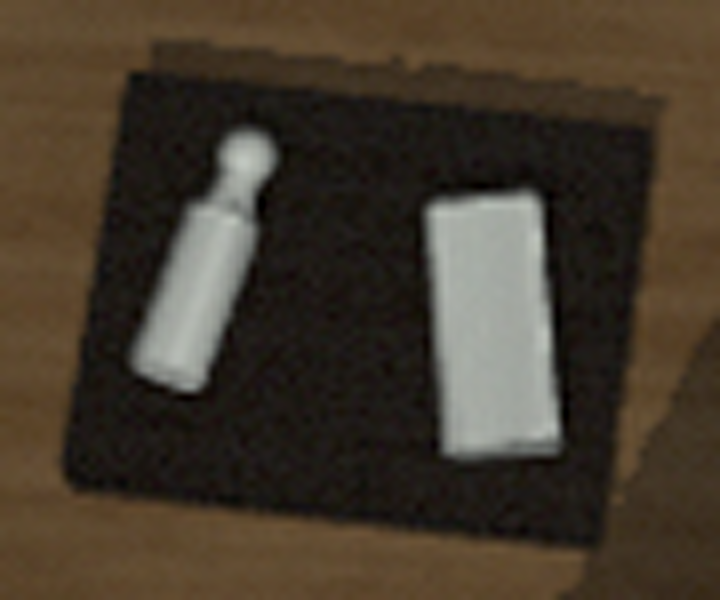

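View pics/c4.png

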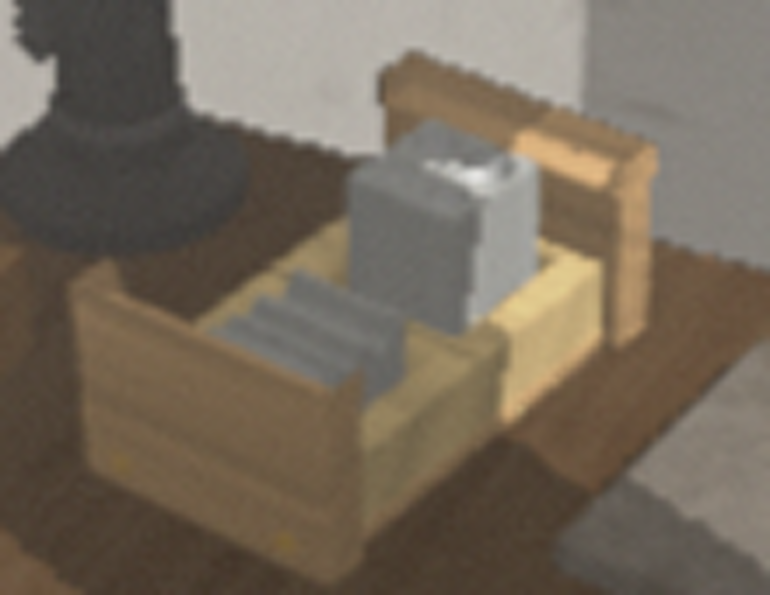

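Run:
```python
from h import *
def m(pts,x,y,s,z,n='top'):
    return np.array([onz(n,((u+.5)/s-.5+x,(v+.5)/s-.5+y),z)[:2] for u,v in pts])
def rep(name,q):
    print(name,q.round(1).tolist(),'mean',q.mean(0).round(1)); 
    e=lambda a,b:(round(float(np.linalg.norm(q[b]-q[a])),1),round(float(np.degrees(np.arctan2(*(q[b]-q[a])[::-1]))),1))
    print('  ',e(0,1),e(3,2),e(3,0),e(2,1))
rep('deepblk',m([(185,175),(400,215),(345,498),(115,455)],335,150,7,30))
rep('shalblk',m([(412,220),(637,265),(590,548),(352,502)],335,150,7,30))
rep('dome',m([(462,258),(612,292),(583,435),(420,405)],335,150,7,64))
rep('chan',m([(210,225),(360,258),(325,408),(178,372)],335,150,7,44))
rep('traytop',m([(115,115),(652,180),(615,475),(68,408)],215,250,7,5))
rep('wide',m([(150,140),(285,150),(245,400),(115,388)],215,250,7,5))
rep('narrow',m([(493,175),(585,185),(550,450),(460,440)],215,250,7,5))
rep('handle',m([(340,178),(378,180),(350,372),(310,368)],215,250,7,44))
rep('former',m([(425,203),(540,190),(560,440),(443,450)],230,160,8,20))
rep('board',m([(130,75),(655,128),(600,545),(70,485)],230,160,8,6))
rep('punch',m([(190,203),(257,225),(205,378),(137,357)],230,160,8,14))
print('ball',m([(247,156)],230,160,8,14))
rep('felt',np.array([onz('top',p,12)[:2] for p in[(362,247),(424,255),(413,333),(347,322)]]))
```

```text
deepblk [[687.8, -100.6], [679.8, -157.5], [601.6, -145.6], [609.8, -85.8]] mean [ 644.7 -122.4]
   (57.5, -98.0) (60.3, -97.8) (79.4, -10.7) (79.1, -8.7)
shalblk [[678.6, -160.7], [669.4, -219.9], [591.9, -208.8], [600.6, -147.4]] mean [ 635.1 -184.2]
   (59.9, -98.8) (62.0, -98.1) (79.1, -9.7) (78.3, -8.2)
dome [[656.4, -169.8], [649.5, -207.7], [611.5, -201.0], [617.0, -160.3]] mean [ 633.6 -184.7]
   (38.5, -100.3) (41.1, -97.7) (40.5, -13.6) (38.6, -10.0)
chan [[669.0, -107.0], [662.2, -146.1], [621.2, -138.4], [628.7, -100.5]] mean [ 645.3 -123. ]
   (39.6, -99.9) (38.6, -101.2) (40.9, -9.2) (41.7, -10.6)
traytop [[507.4, 126.8], [498.4, -13.7], [422.5, -9.5], [431.2, 130.8]] mean [464.9  58.6]
   (140.8, -93.6) (140.6, -93.6) (76.2, -3.0) (76.0, -3.2)
wide [[501.3, 117.0], [500.7, 81.8], [435.9, 86.0], [437.0, 119.4]] mean [468.7 101. ]
   (35.2, -91.0) (33.4, -91.9) (64.4, -2.1) (65.0, -3.7)
narrow [[497.3, 27.5], [496.1, 3.5], [427.8, 7.4], [429.0, 30.4]] mean [462.5  17.2]
   (24.0, -92.9) (23.0, -92.9) (68.4, -2.5) (68.4, -3.3)
handle [[488.0, 61.3], [488.0, 51.9], [440.4, 54.6], [440.8, 64.4]] mean [464.3  58. ]
   (9.4, -89.7) (9.9, -92.3) (47.3, -3.8) (47.7, -3.2)
former [[662.8, 43.6], [667.5, 17.1], [607.3, 8.1], [603.4, 34.7]] mean [635.3  25.9]
   (26.9, -79.9) (26.9, -81.6) (60.1, 8.5) (60.9, 8.5)
board [[695.9, 118.1], [689.6, -7.7], [586.7, -1.8], [594.0, 122.1]] mean [641.6  57.7]
   (126.0, -92.9) (124.1, -93.4) (102.0, -2.2) (103.1, -3.3)
punch [[661.8, 99.3], [657.3, 83.2], [619.3, 91.8], [623.5, 108.1]] mean [640.5  95.6]
   (16.8, -105.6) (16.8, -104.4) (39.3, -12.8) (39.0, -12.8)
ball [[674.19897768  87.06640213]]
felt [[554.9, -109.1], [546.5, -221.8], [406.3, -204.5], [418.5, -88.6]] mean [ 481.5 -156. ]
   (113.0, -94.2) (116.5, -96.0) (137.9, -8.6) (141.3, -7.1)
```

Run:
```python
from h import *
s=cv2.imread('pics/s0.png')
def crop(im,x,y,w,h,k,f):
    cv2.imwrite('pics/'+f,cv2.resize(im[y:y+h,x:x+w],None,fx=k,fy=k,interpolation=cv2.INTER_CUBIC))
crop(s,205,240,100,75,8,'c5.png')
crop(s,300,280,95,80,8,'c6.png')
st=env.read_state()
from scipy.spatial.transform import Rotation as R
q=st['orientation'];r=R.from_quat(q,scalar_first=True).as_matrix();print(r.round(3),env.tip_extent)
for uv in[(422,163),(400,150),(442,152),(422,130)]:print(onz('top',uv,10).round(0))
print(onz('top',(330,249),10))
```

```text
[[-0.001  0.397 -0.918]
 [ 0.002 -0.918 -0.397]
 [-1.    -0.002 -0.   ]] 19.0
[ 725. -216.   10.]
[ 750. -174.   10.]
[ 750. -254.   10.]
[ 794. -215.   10.]
[548.22192481 -51.19851625  10.        ]
```

View pics/c5.png

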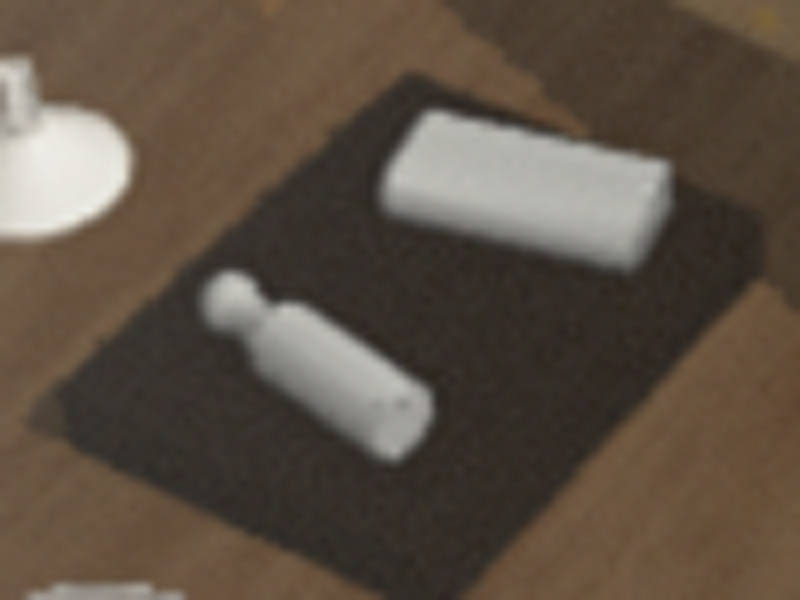

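View pics/c6.png

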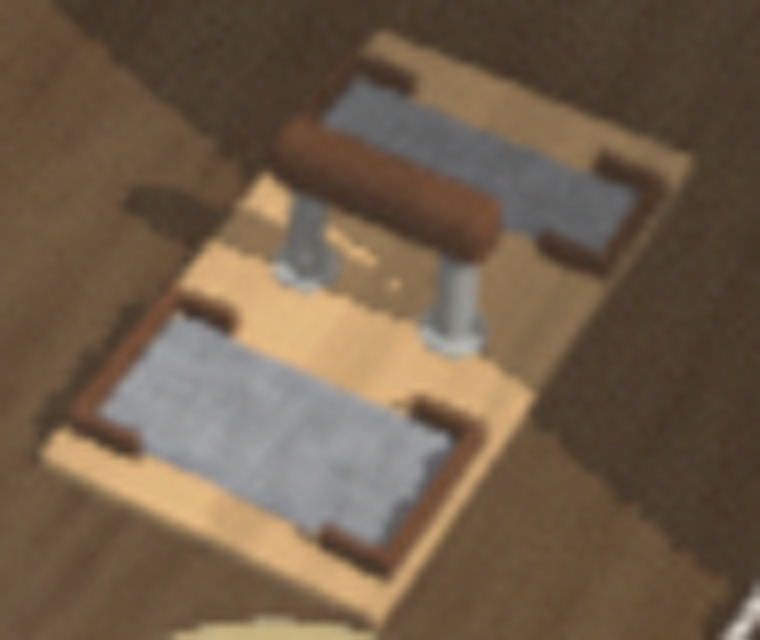

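Run:
```python
from h import *
def tri(a,b):
    o1,r1=ray('top',a);o2,r2=ray('scene',b)
    A=np.c_[r1,-r2];x=np.linalg.lstsq(A,o2-o1,rcond=None)[0];p,q=o1+r1*x[0],o2+r2*x[1];return ((p+q)/2).round(1),round(float(np.linalg.norm(p-q)),1)
T=lambda u,v,x,y,k:((u+.5)/k-.5+x,(v+.5)/k-.5+y)
t3=lambda u,v:T(u,v,230,160,8);s5=lambda u,v:T(u,v,205,240,8)
print('former',tri(t3(560,438),s5(670,160)),tri(t3(540,190),s5(430,110)))
print('ball',tri(t3(247,156),s5(230,300)))
print('board',tri(t3(655,128),s5(410,72)),tri(t3(130,75),s5(55,385)))
t2=lambda u,v:T(u,v,215,250,7);s6=lambda u,v:T(u,v,300,280,8)
print('handle',tri(t2(359,178),s6(295,140)),tri(t2(330,372),s6(480,225)))
print('tray',tri(t2(652,180),s6(380,32)),tri(t2(68,408),s6(385,615)))
t1=lambda u,v:T(u,v,335,150,7);s4=lambda u,v:T(u,v,260,165,7)
print('dome',tri(t1(462,258),s4(350,180)),tri(t1(612,292),s4(435,122)),tri(t1(583,435),s4(535,165)),tri(t1(420,405),s4(475,205)))
```

```text
former (array([604.7,   7.3,  30.9]), 0.1) (array([663.4,  16. ,  29.7]), 1.4)
ball (array([669.7,  85. ,  25.5]), 0.7)
board (array([686.1,  -8.4,  14.1]), 1.0) (array([692.7, 116.4,  16.4]), 1.6)
handle (array([487.7,  57.2,  36.9]), 3.5) (array([442.2,  60.8,  36.4]), 2.7)
tray (array([498.7, -13.6,   1. ]), 0.8) (array([431. , 131.1,   2.9]), 0.8)
dome (array([ 657.5, -170.6,   59.5]), 1.2) (array([ 649.6, -208.5,   60.7]), 2.2) (array([ 612.5, -201.8,   60. ]), 0.7) (array([ 613. , -160. ,   70.9]), 3.8)
```

```bash
cat >> h.py <<'E'
def tri(a,b):
    o1,r1=ray('top',a);o2,r2=ray('scene',b)
    A=np.c_[r1,-r2];x=np.linalg.lstsq(A,o2-o1,rcond=None)[0];p,q=o1+r1*x[0],o2+r2*x[1];return ((p+q)/2).round(1),round(float(np.linalg.norm(p-q)),1)
T=lambda u,v,x,y,k:((u+.5)/k-.5+x,(v+.5)/k-.5+y)
from scipy.spatial.transform import Rotation as R
def go(p,ang=None):
    st=env.read_state();r=R.from_quat(st['orientation'],scalar_first=True).as_matrix()
    y=r[:,1];a=np.degrees(np.arctan2(y[1],y[0]));print('t',round(st['time_s'],2),'pos',st['eef_pos'].round(1),'jaw',a.round(1),'w',round(st['gripper_width'],1),'f',st['ft_force'].round(1),'x',r[:,0].round(3))
    d=(np.array(p)-st['eef_pos'])/10;print('delta cm',d.round(2))
    # tilt correction to point straight down plus yaw
    if ang is None: ang=a
    ang=a+(ang-a+90)%180-90
    c,s=np.cos(np.radians(ang)),np.sin(np.radians(ang))
    ty=np.array([c,s,0]);tx=np.array([0,0,-1.]);G=np.c_[tx,ty,np.cross(tx,ty)]
    print('rotvec',R.from_matrix(G@r.T).as_rotvec().round(3),'deg yaw',round(ang-a,1))
E
python3 - <<'E'
from h import *
print(tri((441,78),(275,88)),tri((455,100),(284,115)),tri((425,75),(258,115)))
T3=lambda pts,z:np.array([onz('top',T(u,v,230,160,8),z)[:2] for u,v in pts])
f=T3([(425,203),(540,190),(560,440),(443,450)],29.5);print(f,f.mean(0))
f=T3([(190,203),(257,225),(205,378),(137,357)],23.5);print(f,f.mean(0))
go([634.5,-184.7,150],-10)
E
```

```text
(array([ 753.4, -203.4,  247.7]), 13.3) (array([ 759.5, -240.6,  176.5]), 13.4) (array([ 790.6, -190.2,  191.2]), 16.4)
[[659.47926356  42.48627406]
 [664.14576908  16.28212386]
 [604.58012589   7.34503167]
 [600.70635352  33.65451167]] [632.22787801  24.94198531]
[[658.48834179  97.62103563]
 [654.00917996  81.61742142]
 [616.42686724  90.17819307]
 [620.55576457 106.24744378]] [637.37003839  93.91602348]
t 0.1 pos [ 247.7 -573.1  249.3] jaw -66.6 w 85.6 f [-0.1  0.1 -0.6] x [-0.001  0.002 -1.   ]
delta cm [38.68 38.84 -9.93]
rotvec [-0.001 -0.001  0.988] deg yaw 56.6
```

Emit:
play_rows([
  [[0,0,0.07],[2.6,2.6,0],75],
  [[0,0,0.07],[2.6,2.6,0],75],
  [[0,0,0.07],[2.6,2.6,0],75],
  [[0,0,0.07],[2.6,2.6,0],75],
  [[0,0,0.07],[2.6,2.6,0],75],
  [[0,0,0.07],[2.6,2.6,0],75],
  [[0,0,0.07],[2.6,2.6,0],75],
  [[0,0,0.07],[2.6,2.6,0],75],
  [[0,0,0.07],[2.6,2.6,0],75],
  [[0,0,0.07],[2.6,2.6,0],75],
], force=60)

```text
time_s: 0.93
eef_pos: [508.9, -304.6, 243.0]
orientation: [-0.375, -0.596, -0.38, 0.6]
ft_force: [-0.3, -0.6, -0.7]
gripper_width: 64.2
```

Run:
```python
from h import *
go([634.5,-184.7,120],-10)
```

```text
t 0.93 pos [ 508.9 -304.6  243. ] jaw -25.5 w 64.2 f [-0.3 -0.6 -0.7] x [-0.009  0.003 -1.   ]
delta cm [ 12.56  11.99 -12.3 ]
rotvec [-0.002 -0.009  0.271] deg yaw 15.5
```

Emit:
play_rows([
  [[0,0,0.06],[2.5,2.4,-1.5],75],
  [[0,0,0.06],[2.5,2.4,-1.5],75],
  [[0,0,0.06],[2.5,2.4,-1.5],75],
  [[0,0,0.06],[2.5,2.4,-1.5],75],
  [[0,0,0.03],[1.5,1.5,-1.5],75],
  [[0,0,0],[0,0,-0.8],75],
  [[0,0,0],[0,0,0],75],
])

```text
time_s: 1.52
eef_pos: [632.5, -179.9, 154.5]
orientation: [-0.459, -0.534, -0.464, 0.537]
ft_force: [-0.6, -0.3, -0.5]
gripper_width: 63.6
```

Run:
```python
from h import *
go([634.5,-184.7,62],-10)
snap('top','t1.png');snap('scene','s1.png')
```

```text
t 1.52 pos [ 632.5 -179.9  154.5] jaw -8.5 w 63.6 f [-0.6 -0.3 -0.5] x [-0.008  0.002 -1.   ]
delta cm [ 0.2  -0.48 -9.25]
rotvec [-0.002 -0.008 -0.026] deg yaw -1.5
```

View pics/s1.png

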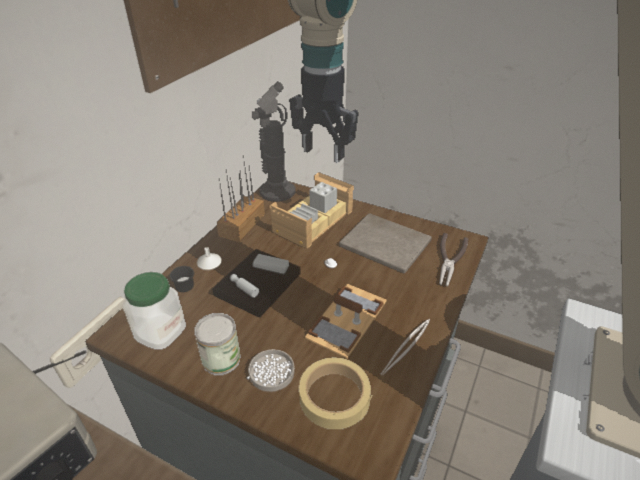

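Emit:
play_rows([
  [[0,-0.008,-0.02],[0.2,-0.4,-2],75],
  [[0,0,0],[0,0,-2],75],
  [[0,0,0],[0,0,-2],75],
  [[0,0,0],[0,0,-2],75],
  [[0,0,0],[0,0,-1.5],75],
  [[0,0,0],[0,0,0],75],
  [[0,0,0],[0,0,0],75],
])

```text
time_s: 2.2
eef_pos: [634.4, -197.5, 69.4]
orientation: [0.457, 0.547, 0.445, -0.542]
ft_force: [0.6, -0.9, 0.6]
gripper_width: 63.9
```

Run:
```python
from h import *
go([634.5,-184.7,54],-10)
```

```text
t 2.2 pos [ 634.4 -197.5   69.4] jaw -10.7 w 63.9 f [ 0.6 -0.9  0.6] x [ 0.016 -0.007 -1.   ]
delta cm [ 0.01  1.28 -1.54]
rotvec [0.007 0.016 0.013] deg yaw 0.7
```

Emit:
play_rows([
  [[0,0,0],[0,0,0],75],
  [[0,0,0],[0,0,0],75],
  [[0,0,0],[0,0,0],75],
])

```text
time_s: 2.45
eef_pos: [635.4, -200.5, 73.9]
orientation: [0.457, 0.549, 0.443, -0.542]
ft_force: [-0.2, -0.5, 0.5]
gripper_width: 64.3
```

Run:
```python
from h import *
go([634.5,-184.7,54],-10)
```

```text
t 2.45 pos [ 635.4 -200.5   73.9] jaw -10.9 w 64.3 f [-0.2 -0.5  0.5] x [ 0.021 -0.01  -1.   ]
delta cm [-0.09  1.58 -1.99]
rotvec [0.01  0.021 0.016] deg yaw 0.9
```

Emit:
play_rows([
  [[0,0,0],[0,0,0],75],
])

```text
time_s: 2.53
eef_pos: [636.2, -201.1, 75.4]
orientation: [0.458, 0.549, 0.442, -0.542]
ft_force: [0.1, -0.6, -0.1]
gripper_width: 63.7
```

Emit:
play_rows([
  [[0,0,0],[0,0,0],75],
])

```text
time_s: 2.62
eef_pos: [636.9, -201.5, 76.6]
orientation: [0.459, 0.55, 0.441, -0.541]
ft_force: [-1.5, 0.5, -0.2]
gripper_width: 64.2
```

Emit:
play_rows([
  [[0,0,0],[0,0,0],75],
])

```text
time_s: 2.7
eef_pos: [637.5, -201.6, 77.4]
orientation: [0.459, 0.55, 0.441, -0.541]
ft_force: [-0.2, 0.2, 0.7]
gripper_width: 64.4
```

Emit:
play_rows([
  [[0,0,0],[0,0,0],75],
  [[0,0,0],[0,0,0],75],
])

```text
time_s: 2.87
eef_pos: [638.1, -201.5, 78.2]
orientation: [0.46, 0.55, 0.44, -0.541]
ft_force: [-0.0, -0.3, 0.3]
gripper_width: 63.8
```

Emit:
play_rows([
  [[0.005,0.01,0.01],[-0.1,0.5,0],75],
  [[0.005,0.01,0],[-0.1,0.5,0],75],
  [[0,0,0],[-0.1,0.4,0],75],
  [[0,0,0],[0,0.2,0],75],
  [[0,0,0],[0,0,0],75],
  [[0,0,0],[0,0,0],75],
])

```text
time_s: 3.37
eef_pos: [634.6, -182.7, 77.6]
orientation: [0.454, 0.544, 0.452, -0.542]
ft_force: [-0.4, -0.2, -0.8]
gripper_width: 63.8
```

Emit:
play_rows([
  [[0,0,0],[0,0,0],75],
  [[0,0,0],[0,0,0],75],
])

```text
time_s: 3.53
eef_pos: [634.5, -182.5, 77.4]
orientation: [0.454, 0.543, 0.453, -0.542]
ft_force: [-0.3, -0.2, -0.1]
gripper_width: 64.0
```

Run:
```python
from h import *
go([634.5,-184.7,54],-10)
print(env.read_state()['joint_velocities'].round(4))
```

```text
t 3.53 pos [ 634.5 -182.5   77.4] jaw -10.2 w 64.0 f [-0.3 -0.2 -0.1] x [ 0.004 -0.001 -1.   ]
delta cm [ 0.   -0.22 -2.34]
rotvec [0.001 0.004 0.004] deg yaw 0.2
[ 0.002   0.0016 -0.0015 -0.0011 -0.0008  0.0016]
```

Emit:
play_rows([
  [[0,0,0],[0,-0.1,-0.5],75],
  [[0,0,0],[0,-0.1,-0.5],75],
  [[0,0,0],[0,0,-0.5],75],
  [[0,0,0],[0,0,-0.4],75],
  [[0,0,0],[0,0,-0.3],75],
  [[0,0,0],[0,0,0],75],
  [[0,0,0],[0,0,0],75],
  [[0,0,0],[0,0,0],75],
])

```text
time_s: 4.2
eef_pos: [633.5, -185.2, 51.8]
orientation: [0.454, 0.543, 0.453, -0.542]
ft_force: [-0.2, 0.1, 0.4]
gripper_width: 64.2
```

Run:
```python
from h import *
go([634.5,-184.7,54],-10)
snap('scene','s2.png')
```

```text
t 4.2 pos [ 633.5 -185.2   51.8] jaw -10.3 w 64.2 f [-0.2  0.1  0.4] x [ 0.002  0.    -1.   ]
delta cm [0.1  0.05 0.22]
rotvec [-0.     0.002  0.005] deg yaw 0.3
```

View pics/s2.png

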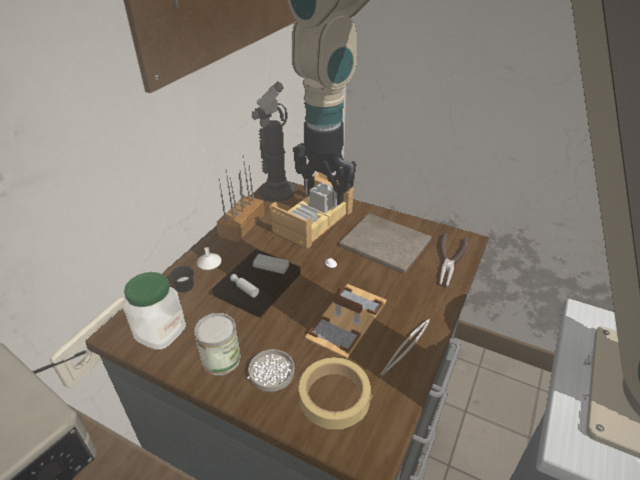

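Emit:
play_rows([
  [[0,0,0],[0,0,0],35],
  [[0,0,0],[0,0,0],35],
  [[0,0,0],[0,0,0],35],
  [[0,0,0],[0,0,0],35],
  [[0,0,0],[0,0,0],35],
], force=60)

```text
time_s: 4.67
eef_pos: [634.0, -185.4, 52.6]
orientation: [0.454, 0.543, 0.452, -0.542]
ft_force: [0.5, -0.1, -0.7]
gripper_width: 39.3
```

Run:
```python
from h import *
go([634.5,-184.7,54],-10)
```

```text
t 4.67 pos [ 634.  -185.4   52.6] jaw -10.3 w 39.3 f [ 0.5 -0.1 -0.7] x [ 0.003 -0.001 -1.   ]
delta cm [0.05 0.07 0.14]
rotvec [0.001 0.003 0.005] deg yaw 0.3
```

Emit:
play_rows([
  [[0,0,0],[0,0,0.4],35],
  [[0,0,0],[0,0,0.8],35],
  [[0,0,0],[0,0,1.0],35],
  [[0,0,0],[0,0,1.0],35],
  [[0,0,0],[0,0,1.0],35],
  [[0,0,0],[0,0,0.6],35],
  [[0,0,0],[0,0,0.2],35],
  [[0,0,0],[0,0,0],35],
  [[0,0,0],[0,0,0],35],
])

```text
time_s: 5.42
eef_pos: [630.8, -183.9, 105.5]
orientation: [-0.452, -0.542, -0.454, 0.543]
ft_force: [-0.6, 0.3, -4.9]
gripper_width: 38.9
```

Run:
```python
from h import *
go([500,-150,90],-10)
```

```text
t 5.42 pos [ 630.8 -183.9  105.5] jaw -10.3 w 38.9 f [-0.6  0.3 -4.9] x [-0.003  0.002 -1.   ]
delta cm [-13.08   3.39  -1.55]
rotvec [-0.002 -0.003  0.004] deg yaw 0.3
```

Emit:
play_rows([
  [[0,0,0],[-0.7,0.2,0],35],
  [[0,0,0],[-1.4,0.4,0],35],
  [[0,0,0],[-1.8,0.4,0],35],
  [[0,0,0],[-1.8,0.4,0],35],
  [[0,0,0],[-1.8,0.4,0],35],
  [[0,0,0],[-1.8,0.4,0],35],
  [[0,0,0],[-1.4,0.4,0],35],
  [[0,0,0],[-0.8,0.2,0],35],
  [[0,0,0],[-0.4,0,0],35],
  [[0,0,0],[0,0,0],35],
])

```text
time_s: 6.25
eef_pos: [499.7, -151.9, 101.1]
orientation: [-0.45, -0.541, -0.457, 0.544]
ft_force: [1.0, 0.4, -5.6]
gripper_width: 39.3
```

Emit:
play_rows([
  [[0,0,0],[0,0,0],35],
  [[0,0,0],[0,0,0],35],
])

```text
time_s: 6.42
eef_pos: [500.6, -152.3, 101.3]
orientation: [-0.45, -0.541, -0.457, 0.544]
ft_force: [0.2, 0.2, -5.2]
gripper_width: 39.1
```

Run:
```python
from h import *
go([500,-150,47],-10)
```

```text
t 6.42 pos [ 500.6 -152.3  101.3] jaw -10.3 w 39.1 f [ 0.2  0.2 -5.2] x [-0.009  0.004 -1.   ]
delta cm [-0.06  0.23 -5.43]
rotvec [-0.004 -0.009  0.004] deg yaw 0.3
```

Good accuracy. Lower onto the felt.

Emit:
play_rows([
  [[0,-0.004,0],[0,0,-0.8],35],
  [[0,-0.004,0],[0,0,-1.0],35],
  [[0,0,0],[0,0,-1.0],35],
  [[0,0,0],[0,0,-1.0],35],
  [[0,0,0],[0,0,-0.6],35],
  [[0,0,0],[0,0,-0.3],35],
  [[0,0,0],[0,0,0],35],
  [[0,0,0],[0,0,0],35],
  [[0,0,0],[0,0,0],35],
])

```text
time_s: 7.17
eef_pos: [505.7, -154.2, 49.8]
orientation: [0.453, 0.544, 0.453, -0.541]
ft_force: [-0.3, -0.6, -4.5]
gripper_width: 39.2
```

Run:
```python
from h import *
go([500,-150,45],-10)
```

```text
t 7.17 pos [ 505.7 -154.2   49.8] jaw -10.2 w 39.2 f [-0.3 -0.6 -4.5] x [ 0.003  0.003 -1.   ]
delta cm [-0.57  0.42 -0.48]
rotvec [-0.003  0.003  0.004] deg yaw 0.2
```

Emit:
play_rows([
  [[0,0,0],[0,0,-0.2],35],
  [[0,0,0],[0,0,-0.2],35],
  [[0,0,0],[0,0,-0.1],35],
  [[0,0,0],[0,0,0],35],
  [[0,0,0],[0,0,0],35],
])

```text
time_s: 7.58
eef_pos: [507.1, -154.8, 45.9]
orientation: [0.455, 0.545, 0.452, -0.54]
ft_force: [-0.2, -0.7, -5.7]
gripper_width: 39.0
```

Run:
```python
from h import *
go([500,-150,45],-10)
```

```text
t 7.58 pos [ 507.1 -154.8   45.9] jaw -10.2 w 39.0 f [-0.2 -0.7 -5.7] x [ 0.007  0.001 -1.   ]
delta cm [-0.71  0.48 -0.09]
rotvec [-0.001  0.007  0.004] deg yaw 0.2
```

Emit:
play_rows([
  [[0,0.003,0],[0,0,-0.1],35],
  [[0,0.003,0],[0,0,-0.1],35],
  [[0,0,0],[0,0,0],35],
  [[0,0,0],[0,0,0],35],
])

```text
time_s: 7.92
eef_pos: [507.7, -155.1, 44.7]
orientation: [0.454, 0.543, 0.453, -0.542]
ft_force: [0.2, 0.8, -5.3]
gripper_width: 39.4
```

Emit:
play_rows([
  [[0,0,0],[0,0,-0.1],35],
  [[0,0,0],[0,0,-0.1],35],
  [[0,0,0],[0,0,0],35],
])

```text
time_s: 8.17
eef_pos: [508.1, -155.2, 44.9]
orientation: [0.454, 0.543, 0.453, -0.542]
ft_force: [-0.0, 0.1, -4.4]
gripper_width: 39.0
```

Emit:
play_rows([
  [[0,0,0],[0,0,-0.2],35],
  [[0,0,0],[0,0,-0.2],35],
  [[0,0,0],[0,0,-0.2],35],
])

```text
time_s: 8.42
eef_pos: [508.4, -155.4, 44.5]
orientation: [0.454, 0.543, 0.453, -0.542]
ft_force: [-6.1, 2.9, 14.4]
gripper_width: 39.3
```

Contact is firm, so I'll release slowly and raise.

Emit:
play_rows([
  [[0,0,0],[0,0,0],50],
  [[0,0,0],[0,0,0],70],
  [[0,0,0],[0,0,0],75],
  [[0,0,0],[0,0,0],75],
  [[0,0,0],[0,0,0.6],75],
  [[0,0,0],[0,0,1.2],75],
  [[0,0,0],[0,0,1.5],75],
  [[0,0,0],[0,0,1.2],75],
  [[0,0,0],[0,0,0.5],75],
  [[0,0,0],[0,0,0],75],
])

```text
time_s: 9.25
eef_pos: [511.9, -157.0, 99.1]
orientation: [0.456, 0.544, 0.451, -0.541]
ft_force: [-0.4, -1.2, -0.3]
gripper_width: 64.1
```

Run:
```python
from h import *
go([645.3,-122.8,95],-10)
```

```text
t 9.25 pos [ 511.9 -157.    99.1] jaw -10.2 w 64.1 f [-0.4 -1.2 -0.3] x [ 0.008 -0.003 -1.   ]
delta cm [13.34  3.42 -0.41]
rotvec [0.003 0.008 0.004] deg yaw 0.2
```

Emit:
play_rows([
  [[0,0.004,0],[0.8,0.2,0],75],
  [[0,0.004,0],[1.5,0.4,0],75],
  [[0,0,0],[1.9,0.5,0],75],
  [[0,0,0],[1.9,0.5,0],75],
  [[0,0,0],[1.9,0.5,0],75],
  [[0,0,0],[1.9,0.5,0],75],
  [[0,0,0],[1.4,0.4,0],75],
  [[0,0,0],[0.8,0.2,0],75],
  [[0,0,0],[0.3,0,0],75],
  [[0,0,0],[0,0,0],75],
])

```text
time_s: 10.08
eef_pos: [641.9, -120.7, 91.3]
orientation: [-0.451, -0.541, -0.455, 0.545]
ft_force: [-0.7, 0.1, 0.8]
gripper_width: 64.2
```

Emit:
play_rows([
  [[0,0,0],[0,0,0],75],
  [[0,0,0],[0,0,0],75],
])

```text
time_s: 10.25
eef_pos: [640.5, -120.6, 90.2]
orientation: [-0.45, -0.54, -0.456, 0.546]
ft_force: [0.1, -0.1, -0.1]
gripper_width: 64.1
```

Run:
```python
from h import *
go([645.3,-122.8,50],-10)
snap('scene','s3.png');snap('top','t3.png')
```

```text
t 10.25 pos [ 640.5 -120.6   90.2] jaw -10.3 w 64.1 f [ 0.1 -0.1 -0.1] x [-0.011  0.001 -1.   ]
delta cm [ 0.48 -0.22 -4.02]
rotvec [-0.001 -0.011  0.005] deg yaw 0.3
```

View pics/s3.png

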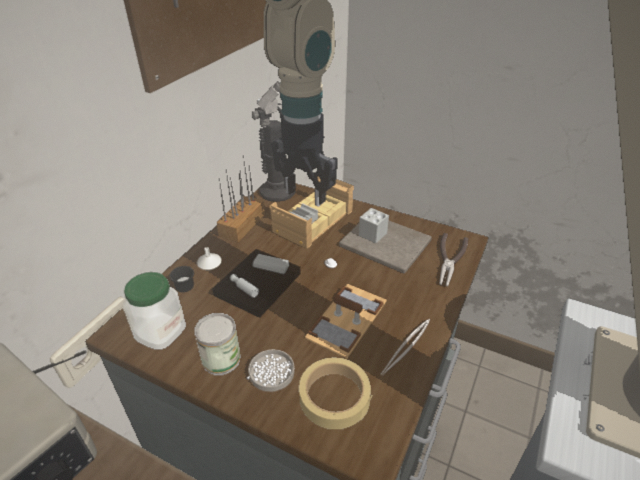

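Emit:
play_rows([
  [[0,-0.006,0],[0.2,-0.1,-0.6],75],
  [[0,-0.005,0],[0.2,-0.1,-0.8],75],
  [[0,0,0],[0,0,-0.8],75],
  [[0,0,0],[0,0,-0.7],75],
  [[0,0,0],[0,0,-0.5],75],
  [[0,0,0],[0,0,-0.3],75],
  [[0,0,0],[0,0,0],75],
  [[0,0,0],[0,0,0],75],
  [[0,0,0],[0,0,0],75],
])

```text
time_s: 11.1
eef_pos: [641.4, -123.4, 48.3]
orientation: [-0.452, -0.543, -0.454, 0.544]
ft_force: [0.4, 0.4, -0.7]
gripper_width: 64.1
```

Run:
```python
from h import *
go([645.3,-122.8,50],-10)
```

```text
t 11.1 pos [ 641.4 -123.4   48.3] jaw -10.4 w 64.1 f [ 0.4  0.4 -0.7] x [-0.002  0.002 -1.   ]
delta cm [0.39 0.06 0.17]
rotvec [-0.002 -0.002  0.007] deg yaw 0.4
```

Slightly raise, centre, close.

Emit:
play_rows([
  [[0,0,0],[0.2,0,0.1],75],
  [[0,0,0],[0.1,0,0.1],75],
  [[0,0,0],[0,0,0],75],
  [[0,0,0],[0,0,0],60],
  [[0,0,0],[0,0,0],35],
  [[0,0,0],[0,0,0],35],
  [[0,0,0],[0,0,0],35],
  [[0,0,0],[0,0,0],35],
])

```text
time_s: 11.77
eef_pos: [646.5, -123.7, 52.7]
orientation: [0.453, 0.544, 0.452, -0.543]
ft_force: [0.1, -1.0, 0.6]
gripper_width: 38.2
```

Run:
```python
from h import *
go([645.3,-122.8,50],-10)
```

```text
t 11.77 pos [ 646.5 -123.7   52.7] jaw -10.4 w 38.2 f [ 0.1 -1.   0.6] x [ 0.001  0.001 -1.   ]
delta cm [-0.12  0.09 -0.27]
rotvec [-0.001  0.001  0.007] deg yaw 0.4
```

Emit:
play_rows([
  [[0,0,0],[0,0,0],60],
  [[0,0,0],[0,0,-0.1],60],
  [[0,0,0],[0,0,-0.1],60],
  [[0,0,0],[0,0,-0.1],60],
  [[0,0,0],[0,0,0],60],
  [[0,0,0],[0,0,0],60],
])

```text
time_s: 12.27
eef_pos: [646.2, -123.7, 49.0]
orientation: [0.453, 0.544, 0.453, -0.543]
ft_force: [-0.2, 0.5, -0.3]
gripper_width: 51.3
```

Emit:
play_rows([
  [[0,0,0],[0,0,0],50],
  [[0,0,0],[0,0,0],35],
  [[0,0,0],[0,0,0],35],
  [[0,0,0],[0,0,0],35],
  [[0,0,0],[0,0,0],35],
])

```text
time_s: 12.68
eef_pos: [646.5, -123.8, 49.4]
orientation: [0.453, 0.544, 0.452, -0.543]
ft_force: [0.0, -0.2, -0.6]
gripper_width: 38.7
```

Emit:
play_rows([
  [[0,0,0],[0,0,0.3],35],
  [[0,0,0],[0,0,0.6],35],
  [[0,0,0],[0,0,0.8],35],
  [[0,0,0],[0,0,0.8],35],
  [[0,0,0],[0,0,0.7],35],
  [[0,0,0],[0,0,0.5],35],
  [[0,0,0],[0,0,0.2],35],
  [[0,0,0],[0,0,0],35],
  [[0,0,0],[0,0,0],35],
])

```text
time_s: 13.43
eef_pos: [644.1, -123.0, 90.8]
orientation: [-0.451, -0.543, -0.454, 0.544]
ft_force: [0.3, -0.8, -2.5]
gripper_width: 38.7
```

Run:
```python
from h import *
go([635.3,-184.5,87],-9.5)
```

```text
t 13.43 pos [ 644.1 -123.    90.8] jaw -10.4 w 38.7 f [ 0.3 -0.8 -2.5] x [-0.003  0.002 -1.   ]
delta cm [-0.88 -6.15 -0.38]
rotvec [-0.002 -0.003  0.016] deg yaw 0.9
```

Emit:
play_rows([
  [[0,0,0.005],[0,-0.4,0],35],
  [[0,0,0.005],[-0.1,-0.8,0],35],
  [[0,0,0.005],[-0.2,-1.0,0],35],
  [[0,0,0],[-0.2,-1.0,0],35],
  [[0,0,0],[-0.2,-1.0,0],35],
  [[0,0,0],[-0.1,-0.7,0],35],
  [[0,0,0],[-0.1,-0.3,0],35],
  [[0,0,0],[0,0,0],35],
  [[0,0,0],[0,0,0],35],
  [[0,0,0],[0,0,0],35],
])

```text
time_s: 14.27
eef_pos: [632.2, -182.6, 88.7]
orientation: [-0.454, -0.539, -0.458, 0.541]
ft_force: [-0.1, 0.6, -2.9]
gripper_width: 38.1
```

Run:
```python
from h import *
go([635.3,-184.5,87],-9.5)
```

```text
t 14.27 pos [ 632.2 -182.6   88.7] jaw -9.6 w 38.1 f [-0.1  0.6 -2.9] x [-0.006  0.002 -1.   ]
delta cm [ 0.31 -0.19 -0.17]
rotvec [-0.002 -0.006  0.002] deg yaw 0.1
```

Emit:
play_rows([
  [[0,-0.004,0],[0.1,-0.1,-0.3],35],
  [[0,-0.004,0],[0.1,-0.1,-0.4],35],
  [[0,0,0],[0.1,0,-0.3],35],
  [[0,0,0],[0,0,-0.2],35],
  [[0,0,0],[0,0,0],35],
  [[0,0,0],[0,0,0],35],
  [[0,0,0],[0,0,0],35],
])

```text
time_s: 14.85
eef_pos: [635.5, -182.5, 74.7]
orientation: [0.457, 0.541, 0.458, -0.538]
ft_force: [0.2, -0.1, -4.0]
gripper_width: 38.7
```

Run:
```python
from h import *
go([635.3,-184.5,60],-9.5)
snap('scene','s4.png');snap('top','t4.png')
cv2.imwrite('pics/c7.png',cv2.resize(cv2.imread('pics/s4.png')[150:250,250:370],None,fx=6,fy=6,interpolation=2))
```

```text
t 14.85 pos [ 635.5 -182.5   74.7] jaw -9.5 w 38.7 f [ 0.2 -0.1 -4. ] x [ 0.002  0.003 -1.   ]
delta cm [-0.02 -0.2  -1.47]
rotvec [-0.003  0.002 -0.001] deg yaw -0.0
```

View pics/c7.png

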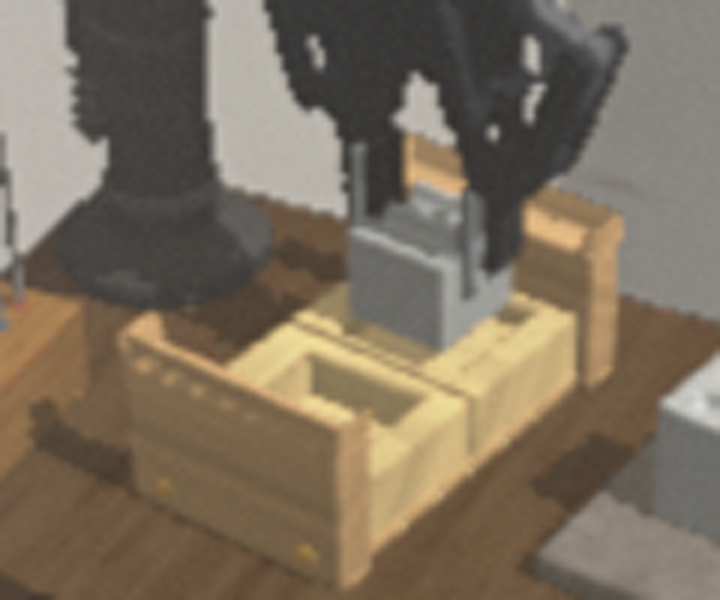

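Emit:
play_rows([
  [[0,0,0],[0,-0.1,-0.2],35],
  [[0,0,0],[0,-0.1,-0.3],35],
  [[0,0,0],[0,0,-0.3],35],
  [[0,0,0],[0,0,-0.2],35],
  [[0,0,0],[0,0,-0.1],35],
  [[0,0,0],[0,0,0],35],
  [[0,0,0],[0,0,0],35],
  [[0,0,0],[0,0,0],35],
])

```text
time_s: 15.62
eef_pos: [635.7, -185.1, 63.0]
orientation: [0.457, 0.541, 0.457, -0.538]
ft_force: [0.2, 0.5, -2.7]
gripper_width: 38.6
```

Run:
```python
from h import *
go([635.3,-184.5,60],-9.5)
```

```text
t 15.62 pos [ 635.7 -185.1   63. ] jaw -9.5 w 38.6 f [ 0.2  0.5 -2.7] x [ 0.002  0.003 -1.   ]
delta cm [-0.04  0.06 -0.3 ]
rotvec [-0.003  0.002 -0.   ] deg yaw -0.0
```

Emit:
play_rows([
  [[0,0,0],[0,0,-0.15],35],
  [[0,0,0],[0,0,-0.15],35],
  [[0,0,0],[0,0,-0.1],35],
  [[0,0,0],[0,0,0],35],
  [[0,0,0],[0,0,0],35],
])

```text
time_s: 16.03
eef_pos: [636.3, -185.2, 59.4]
orientation: [0.457, 0.541, 0.457, -0.538]
ft_force: [-0.1, -0.4, -3.5]
gripper_width: 38.3
```

Emit:
play_rows([
  [[0,0,0],[0,0,-0.15],35],
  [[0,0,0],[0,0,-0.15],35],
  [[0,0,0],[0,0,0],35],
])

```text
time_s: 16.28
eef_pos: [636.5, -185.2, 59.9]
orientation: [0.457, 0.541, 0.457, -0.538]
ft_force: [-0.3, 0.5, -3.4]
gripper_width: 38.0
```

Emit:
play_rows([
  [[0,0,0],[0,0,-0.1],35],
  [[0,0,0],[0,0,0],50],
  [[0,0,0],[0,0,0],65],
  [[0,0,0],[0,0,0],65],
  [[0,0,0],[0,0,0.6],65],
  [[0,0,0],[0,0,1.2],65],
  [[0,0,0],[0,0,1.3],65],
  [[0,0,0],[0,0,0.8],65],
  [[0,0,0],[0,0,0.3],65],
  [[0,0,0],[0,0,0],65],
])

```text
time_s: 17.12
eef_pos: [639.7, -186.5, 107.7]
orientation: [0.46, 0.542, 0.454, -0.537]
ft_force: [-0.3, -0.6, 0.2]
gripper_width: 55.3
```

Run:
```python
from h import *
go([508.4,-155.4,100],-10)
snap('scene','s5.png');snap('top','t5.png')
cv2.imwrite('pics/c8.png',cv2.resize(cv2.imread('pics/s5.png')[150:250,250:370],None,fx=6,fy=6,interpolation=2))
```

```text
t 17.12 pos [ 639.7 -186.5  107.7] jaw -9.5 w 55.3 f [-0.3 -0.6  0.2] x [ 0.011 -0.001 -1.   ]
delta cm [-13.13   3.11  -0.77]
rotvec [ 0.001  0.011 -0.009] deg yaw -0.5
```

View pics/c8.png

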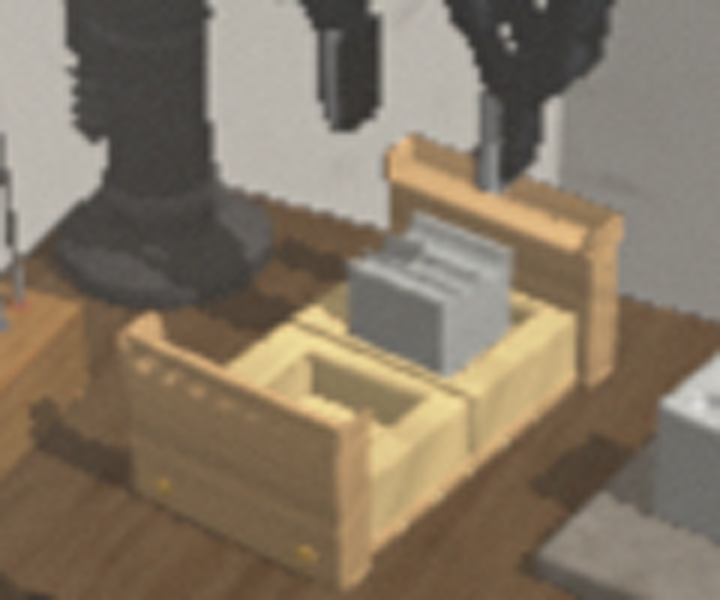

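The channel block sits level in the shallow well. I'll move back over the doming block.

Emit:
play_rows([
  [[0,0.005,0],[-0.7,0.2,0],70],
  [[0,0.005,0],[-1.4,0.3,0],70],
  [[0,0,-0.005],[-1.8,0.4,0],70],
  [[0,0,0],[-1.8,0.4,0],70],
  [[0,0,0],[-1.8,0.4,0],70],
  [[0,0,0],[-1.8,0.4,0],70],
  [[0,0,0],[-1.4,0.4,0],70],
  [[0,0,0],[-0.8,0.2,0],70],
  [[0,0,0],[-0.4,0,0],70],
  [[0,0,0],[0,0,0],70],
])

```text
time_s: 18.05
eef_pos: [506.5, -154.6, 99.5]
orientation: [-0.451, -0.538, -0.461, 0.544]
ft_force: [-0.6, -0.3, -0.2]
gripper_width: 59.6
```

Emit:
play_rows([
  [[0,0,0],[0,0,0],70],
  [[0,0,0],[0,0,0],70],
])

```text
time_s: 18.22
eef_pos: [507.1, -154.9, 99.4]
orientation: [-0.451, -0.538, -0.46, 0.543]
ft_force: [-0.4, -0.4, 0.6]
gripper_width: 59.7
```

Run:
```python
from h import *
go([508.4,-155.4,44],-10)
```

```text
t 18.22 pos [ 507.1 -154.9   99.4] jaw -9.8 w 59.7 f [-0.4 -0.4  0.6] x [-0.014  0.005 -1.   ]
delta cm [ 0.13 -0.05 -5.54]
rotvec [-0.005 -0.014 -0.004] deg yaw -0.2
```

Emit:
play_rows([
  [[0,-0.007,0],[0,0,-0.6],70],
  [[0,-0.007,0],[0,0,-0.8],70],
  [[0,0,0],[-0.1,0,-0.9],70],
  [[0,0,0],[-0.1,0,-0.8],70],
  [[0,0,0],[0,0,-0.6],70],
  [[0,0,0],[0,0,-0.3],70],
  [[0,0,0],[0,0,0],70],
  [[0,0,0],[0,0,0],70],
  [[0,0,0],[0,0,0],70],
])

```text
time_s: 18.97
eef_pos: [509.1, -156.5, 55.2]
orientation: [0.455, 0.543, 0.456, -0.539]
ft_force: [0.2, 0.5, 0.1]
gripper_width: 59.6
```

Run:
```python
from h import *
go([508.4,-155.4,52.5],-10)
```

```text
t 18.97 pos [ 509.1 -156.5   55.2] jaw -9.7 w 59.6 f [0.2 0.5 0.1] x [ 0.004  0.004 -1.   ]
delta cm [-0.07  0.11 -0.27]
rotvec [-0.004  0.004 -0.005] deg yaw -0.3
```

Emit:
play_rows([
  [[0,0,0],[-0.05,0.05,-0.1],70],
  [[0,0,0],[0,0.05,-0.1],70],
  [[0,0,0],[0,0,0],70],
  [[0,0,0],[0,0,0],55],
  [[0,0,0],[0,0,0],35],
  [[0,0,0],[0,0,0],35],
  [[0,0,0],[0,0,0],35],
  [[0,0,0],[0,0,0],35],
])

```text
time_s: 19.63
eef_pos: [509.5, -155.8, 54.7]
orientation: [0.456, 0.543, 0.455, -0.538]
ft_force: [-0.5, -0.3, 0.2]
gripper_width: 38.8
```

Run:
```python
from h import *
go([508.4,-155.4,52.5],-10)
```

```text
t 19.63 pos [ 509.5 -155.8   54.7] jaw -9.7 w 38.8 f [-0.5 -0.3  0.2] x [ 0.006  0.003 -1.   ]
delta cm [-0.11  0.04 -0.22]
rotvec [-0.003  0.006 -0.005] deg yaw -0.3
```

Emit:
play_rows([
  [[0,0,0],[0,0,0.4],35],
  [[0,0,0],[0,0,0.8],35],
  [[0,0,0],[0,0,1.0],35],
  [[0,0,0],[0,0,1.0],35],
  [[0,0,0],[0,0,0.8],35],
  [[0,0,0],[0,0,0.5],35],
  [[0,0,0],[0,0,0.2],35],
  [[0,0,0],[0,0,0],35],
  [[0,0,0],[0,0,0],35],
])

```text
time_s: 20.38
eef_pos: [506.5, -154.4, 105.0]
orientation: [0.455, 0.542, 0.457, -0.539]
ft_force: [-0.3, 0.3, -4.7]
gripper_width: 38.5
```

Run:
```python
from h import *
go([645.1,-122.6,100],-9.5)
```

```text
t 20.38 pos [ 506.5 -154.4  105. ] jaw -9.7 w 38.5 f [-0.3  0.3 -4.7] x [ 0.001  0.005 -1.   ]
delta cm [13.86  3.18 -0.5 ]
rotvec [-0.005  0.001  0.004] deg yaw 0.2
```

Emit:
play_rows([
  [[0,0,0],[0.8,0.2,0],35],
  [[0,0,0],[1.5,0.4,0],35],
  [[0,0,0],[1.9,0.4,0],35],
  [[0,0,0],[1.9,0.5,0],35],
  [[0,0,0],[1.9,0.5,0],35],
  [[0,0,0],[1.9,0.4,0],35],
  [[0,0,0],[1.5,0.3,0],35],
  [[0,0,0],[0.9,0.2,0],35],
  [[0,0,0],[0.4,0,0],35],
  [[0,0,0],[0,0,0],35],
])

```text
time_s: 21.22
eef_pos: [639.2, -120.8, 98.3]
orientation: [0.452, 0.541, 0.459, -0.54]
ft_force: [-0.7, -0.3, -5.3]
gripper_width: 38.9
```

Emit:
play_rows([
  [[0,0,0],[0,0,0],35],
  [[0,0,0],[0,0,0],35],
  [[0,0,0],[0,0,0],35],
])

```text
time_s: 21.47
eef_pos: [636.6, -120.7, 96.9]
orientation: [-0.45, -0.54, -0.461, 0.542]
ft_force: [-0.6, 0.4, -4.7]
gripper_width: 38.4
```

Run:
```python
from h import *
go([645.1,-122.6,53],-9.5)
```

```text
t 21.47 pos [ 636.6 -120.7   96.9] jaw -9.8 w 38.4 f [-0.6  0.4 -4.7] x [-0.011  0.01  -1.   ]
delta cm [ 0.85 -0.19 -4.39]
rotvec [-0.01  -0.011  0.006] deg yaw 0.3
```

Emit:
play_rows([
  [[-0.005,-0.006,0],[0.3,-0.1,-0.2],35],
  [[-0.005,-0.005,0.005],[0.3,-0.05,-0.4],35],
  [[0,0,0],[0.1,0,-0.4],35],
  [[0,0,0],[0,0,-0.2],35],
  [[0,0,0],[0,0,0],35],
  [[0,0,0],[0,0,0],35],
  [[0,0,0],[0,0,0],35],
])

```text
time_s: 22.05
eef_pos: [641.1, -122.9, 83.4]
orientation: [-0.456, -0.54, -0.457, 0.541]
ft_force: [-0.5, -0.1, -4.9]
gripper_width: 38.9
```

Run:
```python
from h import *
go([645.1,-122.6,53],-9.5)
```

```text
t 22.05 pos [ 641.1 -122.9   83.4] jaw -9.6 w 38.9 f [-0.5 -0.1 -4.9] x [-0.002 -0.001 -1.   ]
delta cm [ 0.4   0.03 -3.04]
rotvec [ 0.001 -0.002  0.002] deg yaw 0.1
```

Emit:
play_rows([
  [[0,0,0],[0.2,0,0],35],
  [[0,0,0],[0.15,0,0],35],
  [[0,0,0],[0,0,-0.2],35],
  [[0,0,0],[0,0,-0.2],35],
  [[0,0,0],[0,0,0],35],
  [[0,0,0],[0,0,0],35],
])

```text
time_s: 22.55
eef_pos: [645.7, -123.0, 79.5]
orientation: [-0.457, -0.54, -0.456, 0.54]
ft_force: [0.6, 0.0, -5.5]
gripper_width: 39.0
```

Run:
```python
from h import *
go([645.1,-122.6,53],-9.5)
```

```text
t 22.55 pos [ 645.7 -123.    79.5] jaw -9.6 w 39.0 f [ 0.6  0.  -5.5] x [-0.    -0.001 -1.   ]
delta cm [-0.06  0.04 -2.65]
rotvec [ 0.001 -0.     0.002] deg yaw 0.1
```

Emit:
play_rows([
  [[0,0,0],[0,0,-0.3],35],
  [[0,0,0],[0,0,-0.5],35],
  [[0,0,0],[0,0,-0.5],35],
  [[0,0,0],[0,0,-0.4],35],
  [[0,0,0],[0,0,-0.3],35],
  [[0,0,0],[0,0,-0.1],35],
  [[0,0,0],[0,0,0],35],
  [[0,0,0],[0,0,0],35],
  [[0,0,0],[0,0,0],35],
])

```text
time_s: 23.3
eef_pos: [644.8, -122.8, 55.1]
orientation: [-0.456, -0.539, -0.457, 0.541]
ft_force: [0.7, -0.3, -5.7]
gripper_width: 38.8
```

Run:
```python
from h import *
go([645.1,-122.6,53],-9.5)
```

```text
t 23.3 pos [ 644.8 -122.8   55.1] jaw -9.6 w 38.8 f [ 0.7 -0.3 -5.7] x [-0.003 -0.    -1.   ]
delta cm [ 0.03  0.02 -0.21]
rotvec [ 0.    -0.003  0.002] deg yaw 0.1
```

Emit:
play_rows([
  [[0,0,0],[0,0,-0.15],35],
  [[0,0,0],[0,0,-0.15],35],
  [[0,0,0],[0,0,-0.1],35],
  [[0,0,0],[0,0,-0.1],35],
  [[0,0,0],[0,0,0],35],
])

```text
time_s: 23.72
eef_pos: [645.6, -123.1, 53.0]
orientation: [-0.457, -0.54, -0.456, 0.54]
ft_force: [0.3, -0.3, -4.7]
gripper_width: 38.5
```

Emit:
play_rows([
  [[0,0,0],[0,0,-0.15],35],
  [[0,0,0],[0,0,-0.15],35],
  [[0,0,0],[0,0,-0.15],35],
])

```text
time_s: 23.97
eef_pos: [645.9, -123.3, 52.7]
orientation: [-0.457, -0.54, -0.456, 0.54]
ft_force: [-4.9, 0.5, 7.9]
gripper_width: 38.8
```

On the floor: release, rise.

Emit:
play_rows([
  [[0,0,0],[0,0,0],50],
  [[0,0,0],[0,0,0],65],
  [[0,0,0],[0,0,0],65],
  [[0,0,0],[0,0,0.6],65],
  [[0,0,0],[0,0,1.2],65],
  [[0,0,0],[0,0,1.8],65],
  [[0,0,0],[0,0,1.8],65],
  [[0,0,0],[0,0,1.2],65],
  [[0,0,0],[0,0,0.4],65],
  [[0,0,0],[0,0,0],65],
])

```text
time_s: 24.8
eef_pos: [651.2, -124.8, 132.1]
orientation: [0.461, 0.542, 0.452, -0.538]
ft_force: [-1.0, -0.1, -0.3]
gripper_width: 55.5
```

Run:
```python
from h import *
go([464.5,58.3,130],87)
snap('scene','s6.png');snap('top','t6.png')
cv2.imwrite('pics/c9.png',cv2.resize(cv2.imread('pics/s6.png')[150:250,250:370],None,fx=6,fy=6,interpolation=2))
```

```text
t 24.8 pos [ 651.2 -124.8  132.1] jaw -9.6 w 55.5 f [-1.  -0.1 -0.3] x [ 0.013 -0.005 -1.   ]
delta cm [-18.67  18.31  -0.21]
rotvec [ 0.013  0.006 -1.455] deg yaw -83.4
```

View pics/c9.png

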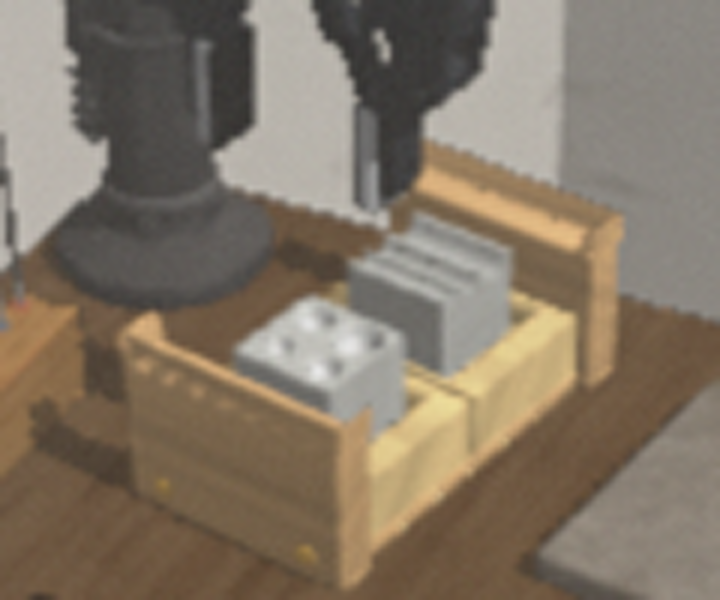

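View pics/t6.png

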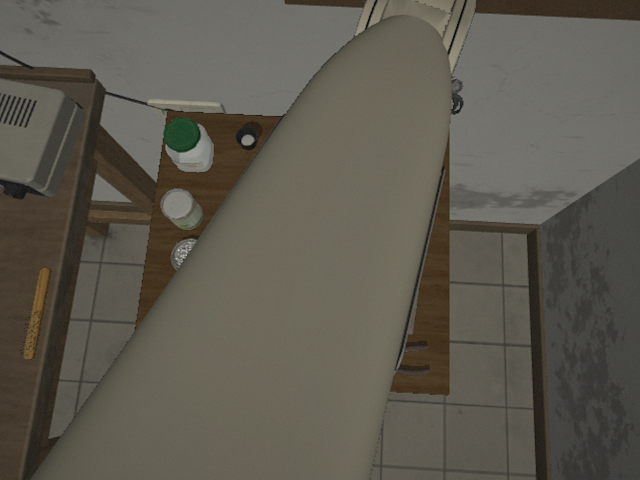

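Run:
```python
from h import *
print(np.degrees(env.read_state()['joint_positions']).round(1))
```

```text
[-16.4  23.7  -5.6  60.1  -0.1  83.2]
```

Emit:
play_rows([
  [[0,0,0.06],[-0.5,0.5,0],60],
  [[0,0,0.11],[-1.0,1.0,0],60],
  [[0,0,0.12],[-1.4,1.4,0],55],
  [[0,0,0.12],[-1.4,1.4,0],50],
  [[0,0,0.12],[-1.4,1.4,0],50],
  [[0,0,0.12],[-1.4,1.4,0],50],
  [[0,0,0.12],[-1.4,1.4,0],50],
  [[0,0,0.12],[-1.4,1.4,0],50],
  [[0,0,0.12],[-1.4,1.4,0],50],
  [[0,0,0.12],[-1.4,1.4,0],50],
])

```text
time_s: 25.73
eef_pos: [513.0, 5.2, 118.2]
orientation: [0.676, 0.198, 0.682, -0.196]
ft_force: [1.4, 0.6, -0.9]
gripper_width: 42.6
```

Run:
```python
from h import *
go([464.5,58.3,130],86.7)
```

```text
t 25.73 pos [513.    5.2 118.2] jaw 57.6 w 42.6 f [ 1.4  0.6 -0.9] x [-0.007  0.005 -1.   ]
delta cm [-4.85  5.31  1.18]
rotvec [-0.003 -0.008  0.508] deg yaw 29.1
```

Emit:
play_rows([
  [[0,0,0.1],[-1.2,1.2,0],50],
  [[0,0,0.1],[-1.1,1.1,0],50],
  [[0,0,0.1],[-0.8,0.9,0],50],
  [[0,0,0.06],[-0.5,0.6,0],50],
  [[0,0,0.03],[-0.3,0.3,0],50],
  [[0,0,0],[0,0,0],50],
  [[0,0,0],[0,0,0],50],
  [[0,0,0],[0,0,0],50],
])

```text
time_s: 26.4
eef_pos: [458.8, 51.3, 108.9]
orientation: [0.694, 0.052, 0.716, -0.053]
ft_force: [0.1, -0.4, 0.3]
gripper_width: 42.6
```

Run:
```python
from h import *
go([464.5,58.3,37],86.7)
```

```text
t 26.4 pos [458.8  51.3 108.9] jaw 81.5 w 42.6 f [ 0.1 -0.4  0.3] x [-0.03   0.002 -1.   ]
delta cm [ 0.57  0.7  -7.19]
rotvec [-0.    -0.03   0.091] deg yaw 5.2
```

Emit:
play_rows([
  [[0,-0.015,0.04],[0.2,0.2,-0.5],50],
  [[0,-0.015,0.03],[0.2,0.2,-0.8],50],
  [[0,0,0.01],[0.1,0.2,-0.8],50],
  [[0,0,0],[0,0,-0.5],50],
  [[0,0,0],[0,0,-0.2],50],
  [[0,0,0],[0,0,0],50],
  [[0,0,0],[0,0,0],50],
  [[0,0,0],[0,0,0],50],
])

```text
time_s: 27.07
eef_pos: [466.0, 55.4, 78.3]
orientation: [0.706, 0.026, 0.707, -0.026]
ft_force: [0.4, -0.1, -0.1]
gripper_width: 42.7
```

Run:
```python
from h import *
go([464.7,58.6,37],86.7)
snap('scene','s7.png')
cv2.imwrite('pics/c10.png',cv2.resize(cv2.imread('pics/s7.png')[200:360,250:410],None,fx=3.7,fy=3.7,interpolation=2))
```

```text
t 27.07 pos [466.   55.4  78.3] jaw 85.8 w 42.7 f [ 0.4 -0.1 -0.1] x [-0.001 -0.    -1.   ]
delta cm [-0.13  0.32 -4.13]
rotvec [ 0.    -0.001  0.016] deg yaw 0.9
```

View pics/c10.png

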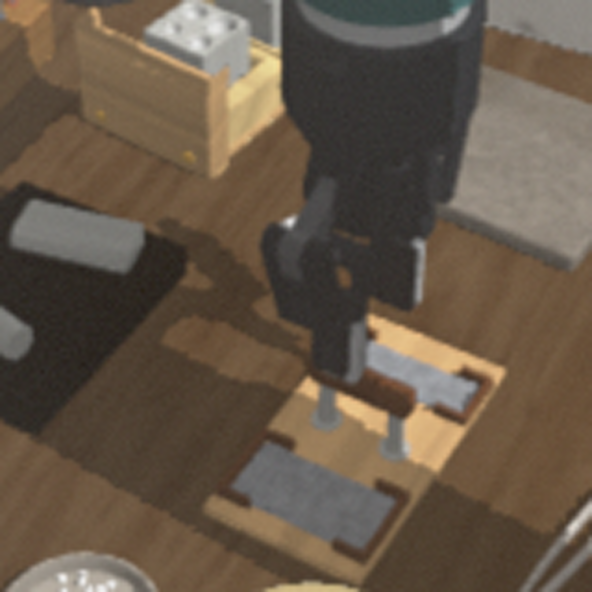

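Emit:
play_rows([
  [[0,0,0.01],[0,0.1,-0.5],50],
  [[0,0,0.005],[-0.1,0.1,-0.8],50],
  [[0,0,0],[0,0.1,-0.8],50],
  [[0,0,0],[0,0,-0.8],50],
  [[0,0,0],[0,0,-0.5],50],
  [[0,0,0],[0,0,-0.3],50],
  [[0,0,0],[0,0,0],50],
  [[0,0,0],[0,0,0],50],
  [[0,0,0],[0,0,0],50],
])

```text
time_s: 27.87
eef_pos: [464.6, 58.8, 37.3]
orientation: [0.706, 0.02, 0.707, -0.02]
ft_force: [-0.3, -0.3, -0.6]
gripper_width: 43.1
```

Run:
```python
from h import *
go([464.7,58.6,37],86.7)
```

```text
t 27.87 pos [464.6  58.8  37.3] jaw 86.7 w 43.1 f [-0.3 -0.3 -0.6] x [-0.001 -0.    -1.   ]
delta cm [ 0.01 -0.02 -0.03]
rotvec [ 0.    -0.001 -0.001] deg yaw -0.0
```

Perfect. Close.

Emit:
play_rows([
  [[0,0,0],[0,0,0],30],
  [[0,0,0],[0,0,0],15],
  [[0,0,0],[0,0,0],5],
  [[0,0,0],[0,0,0],5],
  [[0,0,0],[0,0,0],5],
  [[0,0,0],[0,0,0],5],
])

```text
time_s: 28.37
eef_pos: [465.1, 58.8, 37.9]
orientation: [0.707, 0.02, 0.707, -0.02]
ft_force: [-0.3, 0.2, -1.0]
gripper_width: 10.7
```

Run:
```python
from h import *
go([464.7,58.6,37],86.7)
```

```text
t 28.37 pos [465.1  58.8  37.9] jaw 86.7 w 10.7 f [-0.3  0.2 -1. ] x [ 0.  0. -1.]
delta cm [-0.04 -0.02 -0.09]
rotvec [-0.  0. -0.] deg yaw -0.0
```

Emit:
play_rows([
  [[0,0,0],[0,0,0.4],5],
  [[0,0,0],[0,0,0.8],5],
  [[0,0,0],[0,0,1.3],5],
  [[0,0,0],[0,0,1.6],5],
  [[0,0,0],[0,0,1.8],5],
  [[0,0,0],[0,0,1.6],5],
  [[0,0,0],[0,0,1.2],5],
  [[0,0,0],[0,0,0.7],5],
  [[0,0,0],[0,0,0.3],5],
  [[0,0,0],[0,0,0],5],
])

```text
time_s: 29.2
eef_pos: [460.9, 58.7, 141.4]
orientation: [0.705, 0.02, 0.709, -0.02]
ft_force: [-0.3, -0.2, -3.2]
gripper_width: 11.0
```

Emit:
play_rows([
  [[0,0,0],[0,0,0],5],
  [[0,0,0],[0,0,0],5],
])

```text
time_s: 29.37
eef_pos: [460.5, 58.7, 140.9]
orientation: [0.705, 0.02, 0.709, -0.02]
ft_force: [-0.5, -0.3, -2.5]
gripper_width: 11.0
```

Run:
```python
from h import *
go([640.2,-153.4,145],81.1)
```

```text
t 29.37 pos [460.5  58.7 140.9] jaw 86.7 w 11.0 f [-0.5 -0.3 -2.5] x [-0.005 -0.    -1.   ]
delta cm [ 17.97 -21.21   0.41]
rotvec [-0.    -0.005 -0.098] deg yaw -5.6
```

Emit:
play_rows([
  [[0,0,0],[0.5,-0.6,0],5],
  [[0,0,-0.01],[1.0,-1.2,0.1],5],
  [[0,0,-0.01],[1.4,-1.7,0.1],5],
  [[0,0,-0.01],[1.6,-1.9,0.1],5],
  [[0,0,-0.01],[1.6,-1.9,0.1],5],
  [[0,0,-0.01],[1.6,-1.9,0.1],5],
  [[0,0,-0.01],[1.6,-1.9,0.1],5],
  [[0,0,-0.01],[1.6,-1.9,0.1],5],
  [[0,0,-0.01],[1.4,-1.7,0.1],5],
  [[0,0,-0.01],[1.2,-1.4,0.1],5],
])

```text
time_s: 30.2
eef_pos: [598.4, -117.1, 141.3]
orientation: [0.698, 0.054, 0.712, -0.054]
ft_force: [1.1, 0.4, -2.0]
gripper_width: 11.1
```

Emit:
play_rows([
  [[0,0,0],[0.9,-1.0,0.1],5],
  [[0,0,0],[0.5,-0.6,0],5],
  [[0,0,0],[0.3,-0.3,0],5],
  [[0,0,0],[0,0,0],5],
  [[0,0,0],[0,0,0],5],
  [[0,0,0],[0,0,0],5],
])

```text
time_s: 30.7
eef_pos: [619.1, -146.1, 137.6]
orientation: [0.697, 0.056, 0.713, -0.058]
ft_force: [-0.8, 0.3, -2.6]
gripper_width: 11.1
```

Run:
```python
from h import *
go([640.2,-153.4,94],81.1)
```

```text
t 30.7 pos [ 619.1 -146.1  137.6] jaw 80.8 w 11.1 f [-0.8  0.3 -2.6] x [-0.022 -0.    -1.   ]
delta cm [ 2.11 -0.73 -4.36]
rotvec [ 0.    -0.022  0.006] deg yaw 0.3
```

Emit:
play_rows([
  [[0,-0.01,0.005],[0.5,-0.2,0],5],
  [[0,-0.01,0],[0.6,-0.2,0],5],
  [[0,0,0],[0.5,-0.2,0],5],
  [[0,0,0],[0.3,-0.1,0],5],
  [[0,0,0],[0,0,0],5],
  [[0,0,0],[0,0,0],5],
  [[0,0,0],[0,0,0],5],
  [[0,0,0],[0,0,0],5],
])

```text
time_s: 31.37
eef_pos: [638.3, -150.4, 137.9]
orientation: [0.704, 0.054, 0.706, -0.054]
ft_force: [0.5, -1.0, -2.4]
gripper_width: 11.0
```

Run:
```python
from h import *
go([640.2,-153.4,94],81.1)
```

```text
t 31.37 pos [ 638.3 -150.4  137.9] jaw 81.3 w 11.0 f [ 0.5 -1.  -2.4] x [-0.002  0.001 -1.   ]
delta cm [ 0.19 -0.3  -4.39]
rotvec [-0.001 -0.002 -0.003] deg yaw -0.2
```

Emit:
play_rows([
  [[0,0,0],[0.1,-0.1,-0.4],5],
  [[0,0,0],[0.1,-0.1,-0.6],5],
  [[0,0,0],[0,-0.1,-0.6],5],
  [[0,0,0],[0,0,-0.5],5],
  [[0,0,0],[0,0,-0.2],5],
  [[0,0,0],[0,0,0],5],
  [[0,0,0],[0,0,0],5],
  [[0,0,0],[0,0,0],5],
])

```text
time_s: 32.03
eef_pos: [639.0, -153.4, 110.9]
orientation: [0.703, 0.054, 0.707, -0.053]
ft_force: [-0.8, -0.5, -2.2]
gripper_width: 10.8
```

Run:
```python
from h import *
go([640.2,-153.4,94],81.1)
snap('scene','s8.png')
cv2.imwrite('pics/c11.png',cv2.resize(cv2.imread('pics/s8.png')[140:260,240:390],None,fx=5,fy=5,interpolation=2))
```

```text
t 32.03 pos [ 639.  -153.4  110.9] jaw 81.3 w 10.8 f [-0.8 -0.5 -2.2] x [-0.005  0.002 -1.   ]
delta cm [ 0.12  0.   -1.69]
rotvec [-0.002 -0.005 -0.003] deg yaw -0.2
```

View pics/c11.png

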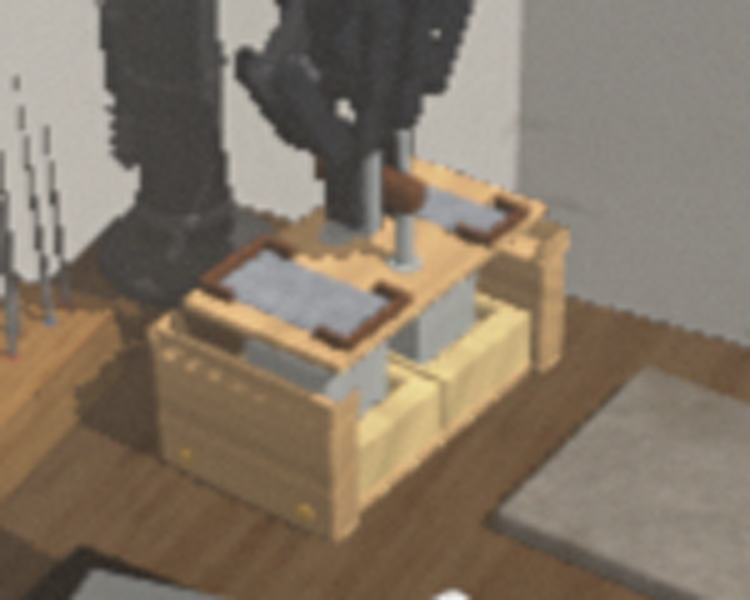

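Emit:
play_rows([
  [[0,-0.004,0],[0.1,0,-0.2],5],
  [[0,0,0],[0,0,-0.3],5],
  [[0,0,0],[0,0,-0.3],5],
  [[0,0,0],[0,0,-0.2],5],
  [[0,0,0],[0,0,-0.1],5],
  [[0,0,0],[0,0,0],5],
  [[0,0,0],[0,0,0],5],
])

```text
time_s: 32.67
eef_pos: [640.8, -153.5, 99.8]
orientation: [0.706, 0.054, 0.705, -0.053]
ft_force: [-0.3, -0.1, -2.3]
gripper_width: 10.9
```

Run:
```python
from h import *
go([640.2,-153.4,94],81.1)
```

```text
t 32.67 pos [ 640.8 -153.5   99.8] jaw 81.3 w 10.9 f [-0.3 -0.1 -2.3] x [ 0.001  0.001 -1.   ]
delta cm [-0.06  0.01 -0.58]
rotvec [-0.001  0.001 -0.003] deg yaw -0.2
```

Emit:
play_rows([
  [[0,0,0],[0,0,-0.2],5],
  [[0,0,0],[0,0,-0.2],5],
  [[0,0,0],[0,0,-0.1],5],
  [[0,0,0],[0,0,0],5],
  [[0,0,0],[0,0,0],5],
])

```text
time_s: 33.08
eef_pos: [641.0, -153.6, 94.4]
orientation: [0.706, 0.054, 0.704, -0.053]
ft_force: [0.2, 1.2, -2.7]
gripper_width: 11.0
```

Emit:
play_rows([
  [[0,0,0],[0,0,-0.1],5],
  [[0,0,0],[0,0,-0.1],5],
  [[0,0,0],[0,0,0],5],
])

```text
time_s: 33.33
eef_pos: [641.3, -153.7, 94.3]
orientation: [0.706, 0.054, 0.704, -0.053]
ft_force: [-0.0, 0.2, -1.4]
gripper_width: 10.9
```

Emit:
play_rows([
  [[0,0,0],[0,0,-0.1],5],
  [[0,0,0],[0,0,-0.1],5],
  [[0,0,0],[0,0,0],15],
  [[0,0,0],[0,0,0],40],
  [[0,0,0],[0,0,0],40],
  [[0,0,0],[0,0,0.4],40],
  [[0,0,0],[0,0,1.0],40],
  [[0,0,0],[0,0,1.5],50],
  [[0,0,0],[0,0,1.0],50],
  [[0,0,0],[0,0,0.3],50],
])

```text
time_s: 34.17
eef_pos: [642.8, -154.2, 138.5]
orientation: [0.707, 0.054, 0.703, -0.054]
ft_force: [0.5, -0.0, 0.2]
gripper_width: 42.9
```

Emit:
play_rows([
  [[0,0,0],[0,0,0],50],
  [[0,0,0],[0,0,0],50],
])

```text
time_s: 34.33
eef_pos: [644.2, -154.7, 141.0]
orientation: [0.709, 0.053, 0.702, -0.054]
ft_force: [-0.9, -0.2, -0.4]
gripper_width: 42.8
```

Run:
```python
from h import *
go([643,94,120],77)
snap('scene','s9.png')
cv2.imwrite('pics/c12.png',cv2.resize(cv2.imread('pics/s9.png')[140:260,240:390],None,fx=5,fy=5,interpolation=2))
```

```text
t 34.33 pos [ 644.2 -154.7  141. ] jaw 81.3 w 42.8 f [-0.9 -0.2 -0.4] x [ 0.01  -0.002 -1.   ]
delta cm [-0.12 24.87 -2.1 ]
rotvec [ 0.002  0.01  -0.075] deg yaw -4.3
```

View pics/c12.png

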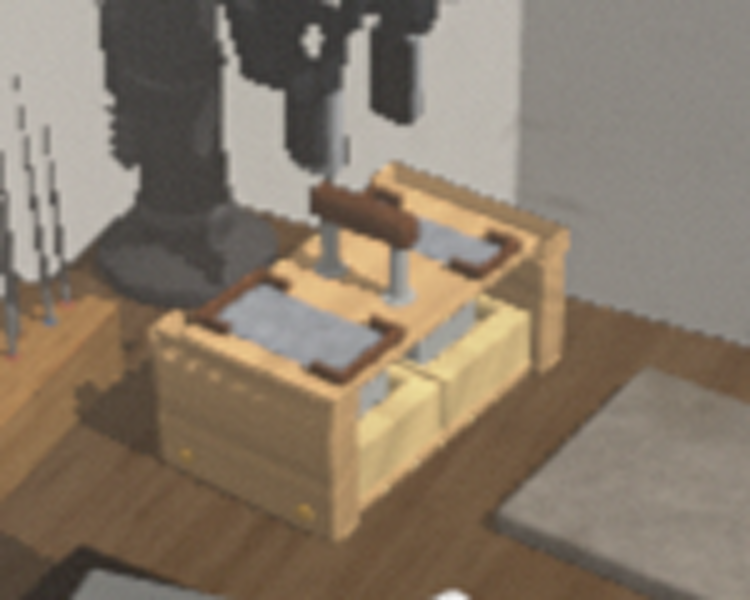

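Emit:
play_rows([
  [[0,0.005,-0.01],[0,0.8,0],50],
  [[0,0.005,-0.01],[0,1.6,0],50],
  [[0,0,-0.02],[0,2.2,0],50],
  [[0,0,-0.02],[0,2.4,0],50],
  [[0,0,-0.01],[0,2.4,0],50],
  [[0,0,0],[0,2.4,0],50],
  [[0,0,0],[0,2.4,0],50],
  [[0,0,0],[0,2.4,0],50],
  [[0,0,0],[0,2.2,0],50],
  [[0,0,0],[0,1.8,0],50],
])

```text
time_s: 35.22
eef_pos: [638.5, 60.6, 133.5]
orientation: [0.697, 0.083, 0.707, -0.084]
ft_force: [-0.6, -0.3, 0.3]
gripper_width: 42.8
```

Emit:
play_rows([
  [[0,0,0],[0,1.3,0],50],
  [[0,0,0],[0,0.8,0],50],
  [[0,0,0],[0,0.3,0],50],
  [[0,0,0],[0,0,0],50],
  [[0,0,0],[0,0,0],50],
  [[0,0,0],[0,0,0],50],
])

```text
time_s: 35.72
eef_pos: [635.9, 90.1, 130.7]
orientation: [0.695, 0.081, 0.709, -0.083]
ft_force: [0.3, -1.1, 0.7]
gripper_width: 42.6
```

Run:
```python
from h import *
go([641.7,93,36.5],77.2)
snap('scene','s10.png');snap('top','t10.png')
```

```text
t 35.72 pos [635.9  90.1 130.7] jaw 76.6 w 42.6 f [ 0.3 -1.1  0.7] x [-0.02 -0.   -1.  ]
delta cm [ 0.58  0.29 -9.42]
rotvec [ 0.   -0.02  0.01] deg yaw 0.6
```

View pics/t10.png

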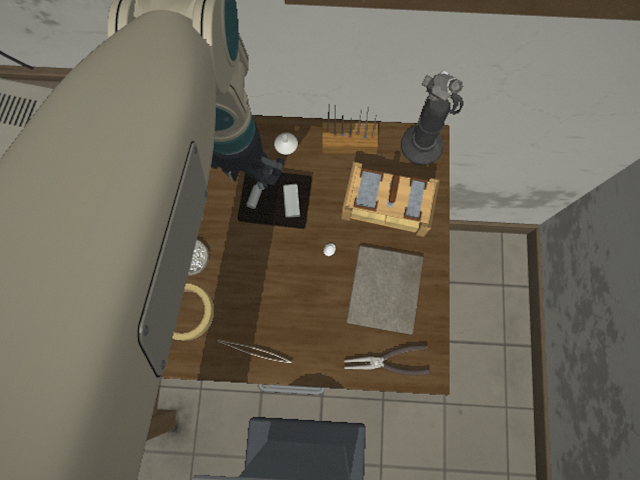

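Run:
```python
import cv2
cv2.imwrite('pics/c13.png',cv2.resize(cv2.imread('pics/t10.png')[150:240,335:445],None,fx=7,fy=7,interpolation=2))
```

```text
(no output)
```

View pics/c13.png

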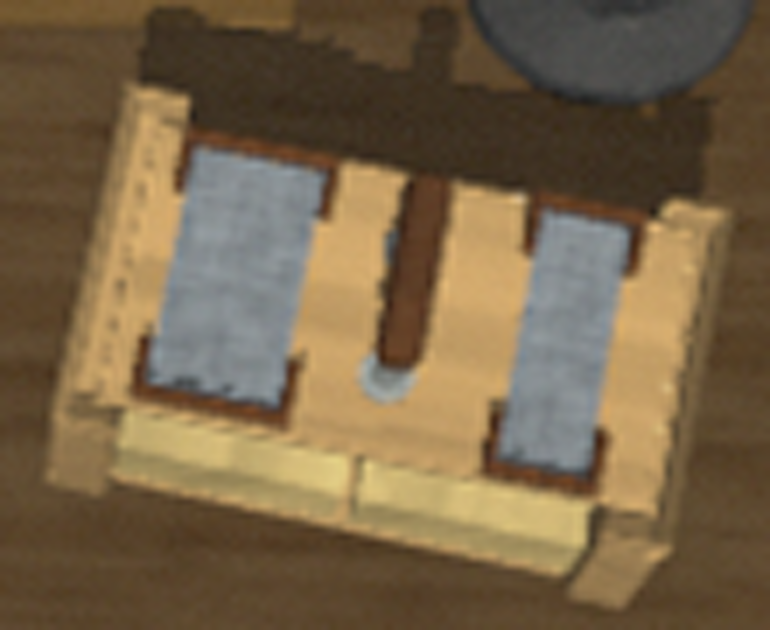

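Run:
```python
from h import *
def m(pts,z): return np.array([onz('top',T(u,v,335,150,7),z)[:2] for u,v in pts])
for n,p,z in [('narrow',[(540,210),(635,225),(590,475),(500,460)],61),('wide',[(193,148),(330,168),(285,408),(150,388)],61),('handle',[(410,178),(450,182),(420,368),(380,362)],100)]:
    q=m(p,z);e=(q[0]+q[1]-q[2]-q[3])/2;print(n,q.mean(0).round(1),np.linalg.norm(e).round(1),np.degrees(np.arctan2(e[1],e[0])).round(1))
c,s=np.cos(np.radians(-8.7)),np.sin(np.radians(-8.7))
print('pred from tcp 641.3,-153.7:',641.3+42*s,-153.7-42*c,641.3-42*s,-153.7+42*c)
```

```text
narrow [ 636.8 -197. ] 67.4 -8.2
wide [ 649.2 -114.2] 65.2 -7.6
handle [ 639.2 -154.1] 47.9 -7.1
pred from tcp 641.3,-153.7: 634.9470455496167 -195.2167432459647 647.6529544503832 -112.18325675403528
```

Emit:
play_rows([
  [[0,-0.01,0.005],[0.2,0.1,-0.5],50],
  [[0,-0.01,0.005],[0.2,0.1,-1.0],50],
  [[0,0,0],[0.2,0.1,-1.2],50],
  [[0,0,0],[0,0,-1.2],50],
  [[0,0,0],[0,0,-1.0],50],
  [[0,0,0],[0,0,-0.6],50],
  [[0,0,0],[0,0,-0.2],50],
  [[0,0,0],[0,0,0],50],
  [[0,0,0],[0,0,0],50],
  [[0,0,0],[0,0,0],50],
])

```text
time_s: 36.65
eef_pos: [642.1, 89.6, 67.5]
orientation: [0.703, 0.08, 0.702, -0.081]
ft_force: [0.2, 0.1, -0.5]
gripper_width: 42.6
```

Run:
```python
from h import *
go([641.7,93,36.5],77.2)
snap('scene','s11.png')
cv2.imwrite('pics/c14.png',cv2.resize(cv2.imread('pics/s11.png')[200:320,190:330],None,fx=5,fy=5,interpolation=2))
```

```text
t 36.65 pos [642.1  89.6  67.5] jaw 76.9 w 42.6 f [ 0.2  0.1 -0.5] x [ 0.001 -0.001 -1.   ]
delta cm [-0.04  0.34 -3.1 ]
rotvec [0.001 0.001 0.005] deg yaw 0.3
```

View pics/c14.png

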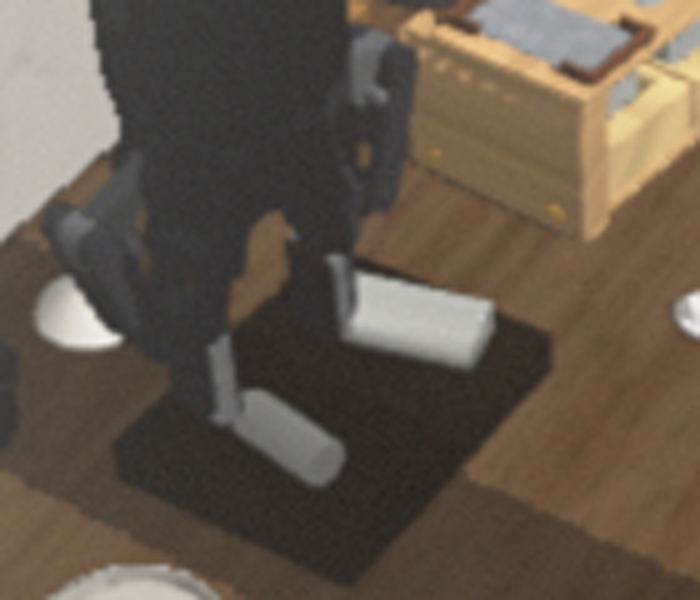

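Emit:
play_rows([
  [[0,0,0.005],[0,0.1,-0.4],45],
  [[0,0,0],[0,0.1,-0.7],45],
  [[0,0,0],[0,0.1,-0.7],45],
  [[0,0,0],[0,0,-0.5],45],
  [[0,0,0],[0,0,-0.3],45],
  [[0,0,0],[0,0,0],45],
  [[0,0,0],[0,0,0],45],
  [[0,0,0],[0,0,0],45],
])

```text
time_s: 37.37
eef_pos: [643.4, 93.3, 40.3]
orientation: [0.704, 0.078, 0.701, -0.078]
ft_force: [-0.6, -0.6, 0.1]
gripper_width: 38.4
```

Run:
```python
from h import *
go([641.7,93,36.5],77.2)
```

```text
t 37.37 pos [643.4  93.3  40.3] jaw 77.3 w 38.4 f [-0.6 -0.6  0.1] x [ 0.004 -0.001 -1.   ]
delta cm [-0.17 -0.03 -0.38]
rotvec [ 0.001  0.004 -0.001] deg yaw -0.1
```

Emit:
play_rows([
  [[0,0.003,0],[-0.1,0,-0.15],45],
  [[0,0,0],[-0.05,0,-0.15],45],
  [[0,0,0],[0,0,0],45],
  [[0,0,0],[0,0,0],30],
  [[0,0,0],[0,0,0],20],
  [[0,0,0],[0,0,0],10],
  [[0,0,0],[0,0,0],10],
  [[0,0,0],[0,0,0],10],
])

```text
time_s: 38.03
eef_pos: [643.1, 93.2, 38.7]
orientation: [0.704, 0.078, 0.702, -0.078]
ft_force: [-0.8, 0.4, -0.6]
gripper_width: 13.9
```

Run:
```python
from h import *
go([641.7,93,36.5],77.2)
snap('scene','s12.png')
cv2.imwrite('pics/c15.png',cv2.resize(cv2.imread('pics/s12.png')[200:320,190:330],None,fx=5,fy=5,interpolation=2))
```

```text
t 38.03 pos [643.1  93.2  38.7] jaw 77.3 w 13.9 f [-0.8  0.4 -0.6] x [ 0.003 -0.001 -1.   ]
delta cm [-0.14 -0.02 -0.22]
rotvec [ 0.001  0.003 -0.001] deg yaw -0.1
```

View pics/c15.png

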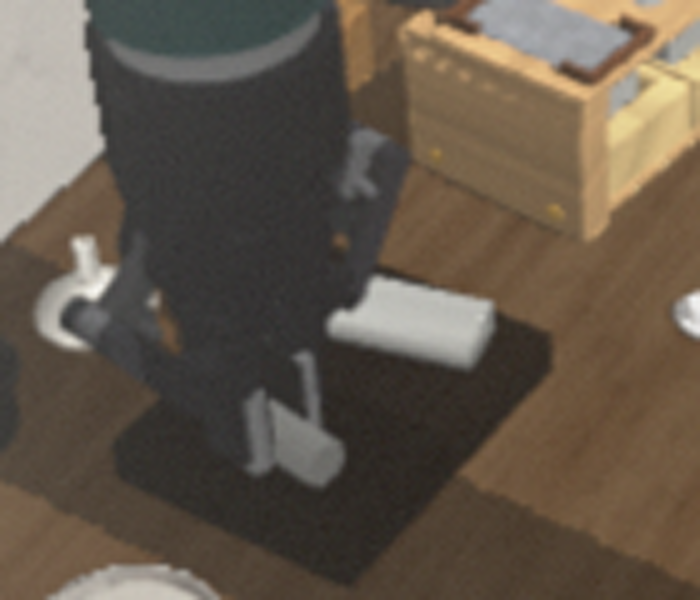

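Emit:
play_rows([
  [[0,0,0],[0,0,0.4],10],
  [[0,0,0],[0,0,0.8],10],
  [[0,0,0],[0,0,1.3],10],
  [[0,0,0],[0,0,1.6],10],
  [[0,0,0],[0,0,1.8],10],
  [[0,0,0],[0,0,1.6],10],
  [[0,0,0],[0,0,1.4],10],
  [[0,0,0],[0,0,0.8],10],
  [[0,0,0],[0,0,0.3],10],
  [[0,0,0],[0,0,0],10],
])

```text
time_s: 38.92
eef_pos: [641.9, 93.2, 149.9]
orientation: [0.704, 0.078, 0.701, -0.078]
ft_force: [0.8, -0.3, -1.0]
gripper_width: 14.3
```

Run:
```python
from h import *
go([630,-195,140],81.4)
```

```text
t 38.92 pos [641.9  93.2 149.9] jaw 77.3 w 14.3 f [ 0.8 -0.3 -1. ] x [ 0.005 -0.001 -1.   ]
delta cm [ -1.19 -28.82  -0.99]
rotvec [0.    0.005 0.072] deg yaw 4.1
```

Emit:
play_rows([
  [[0,0,0.01],[0,-0.7,0],10],
  [[0,0,0.01],[0,-1.4,0],10],
  [[0,0,0.01],[0,-2.0,0],10],
  [[0,0,0.01],[0,-2.4,0],10],
  [[0,0,0.01],[0,-2.4,0],10],
  [[0,0,0.01],[0,-2.4,0],10],
  [[0,0,0],[0,-2.4,0],10],
  [[0,0,0],[0,-2.4,0],10],
  [[0,0,0],[0,-2.4,0],10],
  [[0,0,0],[0,-2.4,0],10],
])

```text
time_s: 39.75
eef_pos: [633.9, -122.1, 140.1]
orientation: [0.701, 0.052, 0.709, -0.051]
ft_force: [-0.1, -0.1, -1.2]
gripper_width: 14.0
```

Emit:
play_rows([
  [[0,0,0],[0,-2.2,0],10],
  [[0,0,0],[0,-1.8,0],10],
  [[0,0,0],[0,-1.2,0],10],
  [[0,0,0],[0,-0.7,0],10],
  [[0,0,0],[0,-0.3,0],10],
  [[0,0,0],[0,0,0],10],
  [[0,0,0],[0,0,0],10],
  [[0,0,0],[0,0,0],10],
])

```text
time_s: 40.42
eef_pos: [628.1, -191.9, 132.5]
orientation: [0.696, 0.055, 0.714, -0.052]
ft_force: [0.2, -0.3, -1.0]
gripper_width: 14.3
```

Run:
```python
from h import *
go([630,-195,84.7],81.4)
```

```text
t 40.42 pos [ 628.1 -191.9  132.5] jaw 81.4 w 14.3 f [ 0.2 -0.3 -1. ] x [-0.024  0.006 -1.   ]
delta cm [ 0.19 -0.31 -4.78]
rotvec [-0.006 -0.024  0.   ] deg yaw 0.0
```

Fix tilt and position, descend to ~105, look.

Emit:
play_rows([
  [[-0.003,-0.012,0],[0.1,-0.1,-0.4],10],
  [[-0.003,-0.012,0],[0.1,-0.1,-0.6],10],
  [[0,0,0],[0,-0.1,-0.6],10],
  [[0,0,0],[0,0,-0.4],10],
  [[0,0,0],[0,0,-0.2],10],
  [[0,0,0],[0,0,0],10],
  [[0,0,0],[0,0,0],10],
  [[0,0,0],[0,0,0],10],
])

```text
time_s: 41.08
eef_pos: [630.6, -190.0, 108.8]
orientation: [0.706, 0.051, 0.705, -0.05]
ft_force: [1.2, 0.4, 0.1]
gripper_width: 14.2
```

Run:
```python
from h import *
go([630,-195,84.7],81.4)
snap('scene','s13.png');snap('top','t13.png')
cv2.imwrite('pics/c16.png',cv2.resize(cv2.imread('pics/s13.png')[140:240,250:390],None,fx=5.7,fy=5.7,interpolation=2))
```

```text
t 41.08 pos [ 630.6 -190.   108.8] jaw 81.8 w 14.2 f [1.2 0.4 0.1] x [ 0.002  0.001 -1.   ]
delta cm [-0.06 -0.5  -2.41]
rotvec [-0.001  0.002 -0.007] deg yaw -0.4
```

View pics/c16.png

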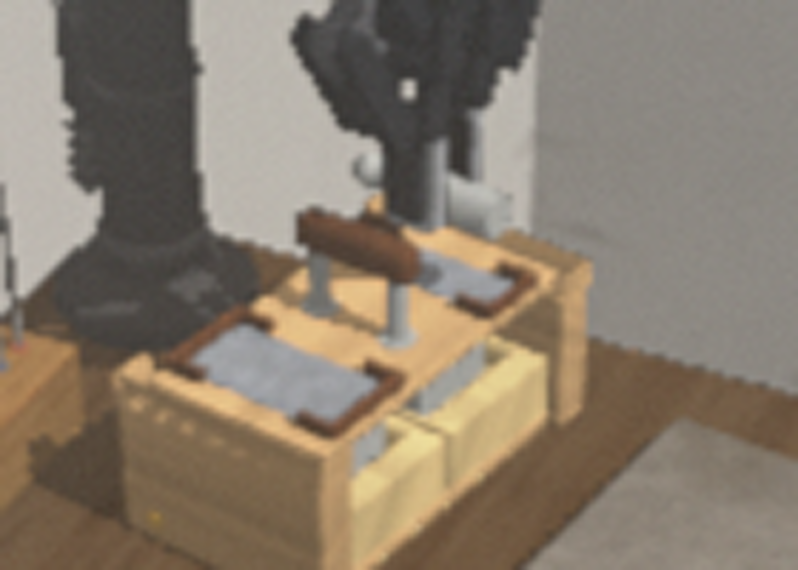

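View pics/t13.png

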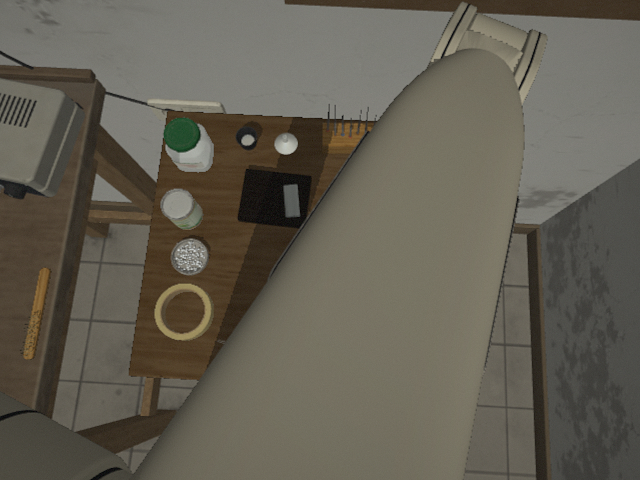

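Run:
```python
from h import *
st=env.read_state();p=st['eef_pos'];a=np.radians(81.8-90);ax=np.array([np.cos(a),np.sin(a),0]);n=np.array([-ax[1],ax[0],0])
for uv in [(368,168),(355,165),(505,213),(497,232),(497,190)]:
    o,r=ray('scene',T(*uv,250,140,5.7));t=((p-o)@n)/(r@n);q=o+t*r-p;print(uv,'along',round(q@ax,1),'z',round(q[2],1))
# same for original on table, ball and tail relative to mid
c5=lambda u,v:T(u,v,205,240,8)
a=np.radians(-12.8);ax=np.array([np.cos(a),np.sin(a),0]);n=np.array([-ax[1],ax[0],0]);p=np.array([643.1,93.2,38.7])
for uv in [(232,300),(410,430),(395,460)]:
    o,r=ray('scene',c5(*uv));t=((p-o)@n)/(r@n);q=o+t*r-p;print(uv,'along',round(q@ax,1),'z',round(q[2],1))
```

```text
(368, 168) along 27.9 z -12.6
(355, 165) along 33.6 z -13.4
(505, 213) along -30.6 z -10.6
(497, 232) along -27.5 z -19.4
(497, 190) along -27.1 z -2.7
(232, 300) along 23.7 z -9.4
(410, 430) along -30.4 z -13.7
(395, 460) along -24.3 z -26.5
```

Emit:
play_rows([
  [[0,0,-0.005],[0,-0.2,0],10],
  [[0,0,0],[0,-0.2,-0.1],10],
  [[0,0,0],[0,0,-0.3],10],
  [[0,0,0],[0,0,-0.3],10],
  [[0,0,0],[0,0,0],10],
  [[0,0,0],[0,0,0],10],
  [[0,0,0],[0,0,0],10],
])

```text
time_s: 41.77
eef_pos: [631.4, -195.4, 102.1]
orientation: [0.706, 0.053, 0.704, -0.053]
ft_force: [-0.2, -0.2, -1.3]
gripper_width: 14.1
```

Run:
```python
from h import *
go([631,-195,84.7],81.4)
```

```text
t 41.77 pos [ 631.4 -195.4  102.1] jaw 81.4 w 14.1 f [-0.2 -0.2 -1.3] x [ 0.004 -0.    -1.   ]
delta cm [-0.04  0.04 -1.74]
rotvec [ 0.     0.004 -0.   ] deg yaw -0.0
```

Emit:
play_rows([
  [[0,0.003,0],[0,0,-0.2],10],
  [[0,0,0],[0,0,-0.3],10],
  [[0,0,0],[0,0,-0.2],10],
  [[0,0,0],[0,0,-0.1],10],
  [[0,0,0],[0,0,0],10],
  [[0,0,0],[0,0,0],10],
])

```text
time_s: 42.27
eef_pos: [631.3, -195.2, 92.9]
orientation: [0.705, 0.053, 0.705, -0.053]
ft_force: [-0.5, -0.1, -1.1]
gripper_width: 14.2
```

Run:
```python
from h import *
go([631,-195,84.7],81.4)
snap('scene','s14.png')
cv2.imwrite('pics/c17.png',cv2.resize(cv2.imread('pics/s14.png')[150:220,290:370],None,fx=9,fy=8.5,interpolation=2))
```

```text
t 42.27 pos [ 631.3 -195.2   92.9] jaw 81.4 w 14.2 f [-0.5 -0.1 -1.1] x [ 0.  0. -1.]
delta cm [-0.03  0.02 -0.82]
rotvec [-0.  0. -0.] deg yaw -0.0
```

View pics/c17.png

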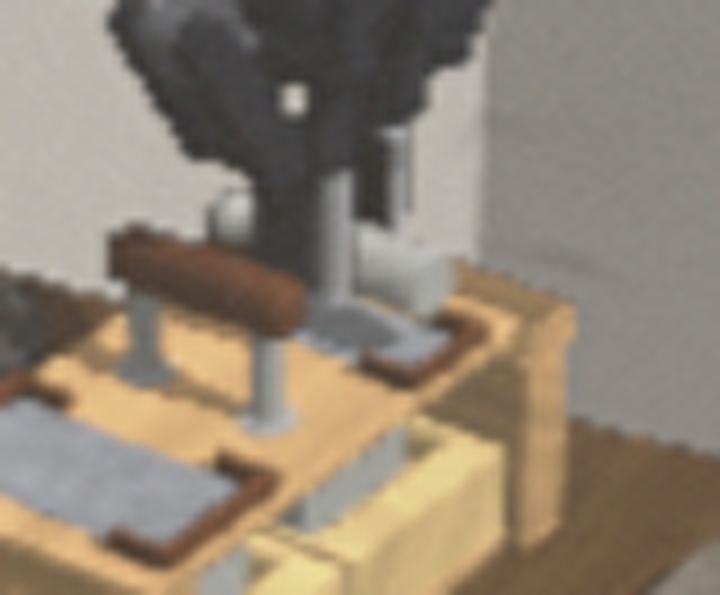

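Emit:
play_rows([
  [[0,0,0],[0,0,-0.15],10],
  [[0,0,0],[0,0,-0.2],10],
  [[0,0,0],[0,0,-0.15],10],
  [[0,0,0],[0,0,0],10],
  [[0,0,0],[0,0,0],10],
])

```text
time_s: 42.73
eef_pos: [631.5, -195.3, 87.7]
orientation: [0.705, 0.053, 0.705, -0.053]
ft_force: [0.3, -1.1, -0.3]
gripper_width: 14.0
```

Emit:
play_rows([
  [[0,0,0],[0,0,-0.1],10],
  [[0,0,0],[0,0,-0.15],10],
  [[0,0,0],[0,0,0],10],
])

```text
time_s: 42.98
eef_pos: [631.5, -195.3, 85.1]
orientation: [0.705, 0.053, 0.705, -0.053]
ft_force: [-0.9, 0.5, -1.2]
gripper_width: 14.4
```

Emit:
play_rows([
  [[0,0,0],[0,0,-0.1],10],
  [[0,0,0],[0,0,-0.1],10],
  [[0,0,0],[0,0,0],10],
])

```text
time_s: 43.23
eef_pos: [631.6, -195.3, 82.9]
orientation: [0.705, 0.053, 0.705, -0.053]
ft_force: [-0.1, 0.6, -0.4]
gripper_width: 14.0
```

Emit:
play_rows([
  [[0,0,0],[0,0,-0.1],10],
  [[0,0,0],[0,0,-0.1],10],
  [[0,0,0],[0,0,0],10],
])

```text
time_s: 43.48
eef_pos: [631.6, -195.3, 80.7]
orientation: [0.705, 0.053, 0.705, -0.053]
ft_force: [-0.5, 1.0, -1.0]
gripper_width: 14.1
```

Emit:
play_rows([
  [[0,0,0],[0,0,-0.05],10],
  [[0,0,0],[0,0,-0.1],10],
  [[0,0,0],[0,0,0],10],
])

```text
time_s: 43.73
eef_pos: [631.8, -195.4, 80.9]
orientation: [0.706, 0.053, 0.705, -0.053]
ft_force: [0.2, 0.0, 0.1]
gripper_width: 14.2
```

Run:
```python
from h import *
go([631,-195,84.7],81.4)
snap('scene','s15.png')
cv2.imwrite('pics/c18.png',cv2.resize(cv2.imread('pics/s15.png')[150:220,290:370],None,fx=9,fy=8.5,interpolation=2))
```

```text
t 43.73 pos [ 631.8 -195.4   80.9] jaw 81.4 w 14.2 f [0.2 0.  0.1] x [ 0.001 -0.    -1.   ]
delta cm [-0.08  0.04  0.38]
rotvec [ 0.     0.001 -0.   ] deg yaw -0.0
```

View pics/c18.png

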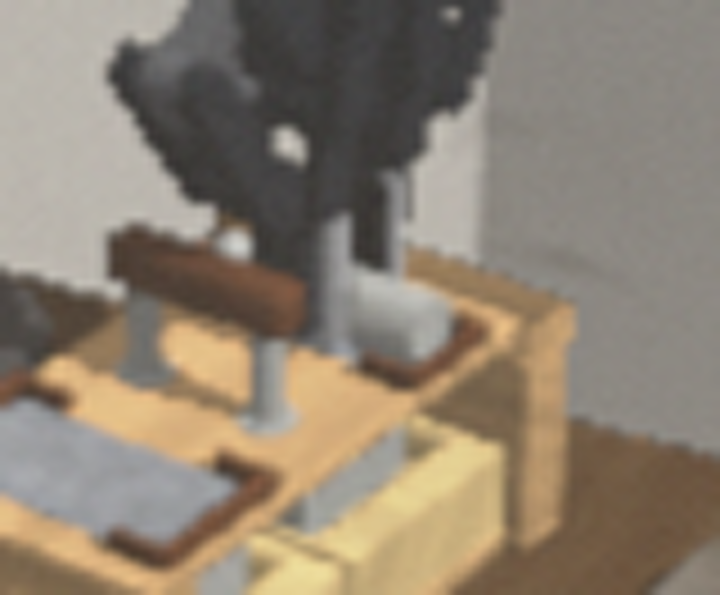

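Emit:
play_rows([
  [[0,0,0],[0,0,-0.1],10],
  [[0,0,0],[0,0,-0.1],10],
  [[0,0,0],[0,0,0],20],
  [[0,0,0],[0,0,0],27],
  [[0,0,0],[0,0,0],27],
  [[0,0,0],[0,0,0.3],27],
  [[0,0,0],[0,0,0.6],27],
  [[0,0,0],[0,0,1.0],27],
  [[0,0,0],[0,0,1.5],40],
  [[0,0,0],[0,0,1.5],50],
])

```text
time_s: 44.62
eef_pos: [629.3, -194.4, 127.8]
orientation: [0.703, 0.053, 0.707, -0.052]
ft_force: [0.1, 0.6, 0.4]
gripper_width: 42.4
```

Emit:
play_rows([
  [[0,0,0],[0,0,1.0],50],
  [[0,0,0],[0,0,0.3],50],
  [[0,0,0],[0,0,0],50],
])

```text
time_s: 44.87
eef_pos: [632.3, -195.6, 147.7]
orientation: [0.706, 0.052, 0.704, -0.053]
ft_force: [-0.5, -0.3, -0.8]
gripper_width: 42.6
```

Run:
```python
from h import *
go([632,25,140],98.5)
snap('scene','s16.png')
cv2.imwrite('pics/c19.png',cv2.resize(cv2.imread('pics/s16.png')[150:220,290:370],None,fx=9,fy=8.5,interpolation=2))
```

```text
t 44.87 pos [ 632.3 -195.6  147.7] jaw 81.4 w 42.6 f [-0.5 -0.3 -0.8] x [ 0.003 -0.001 -1.   ]
delta cm [-0.03 22.06 -0.77]
rotvec [0.001 0.003 0.298] deg yaw 17.1
```

View pics/c19.png

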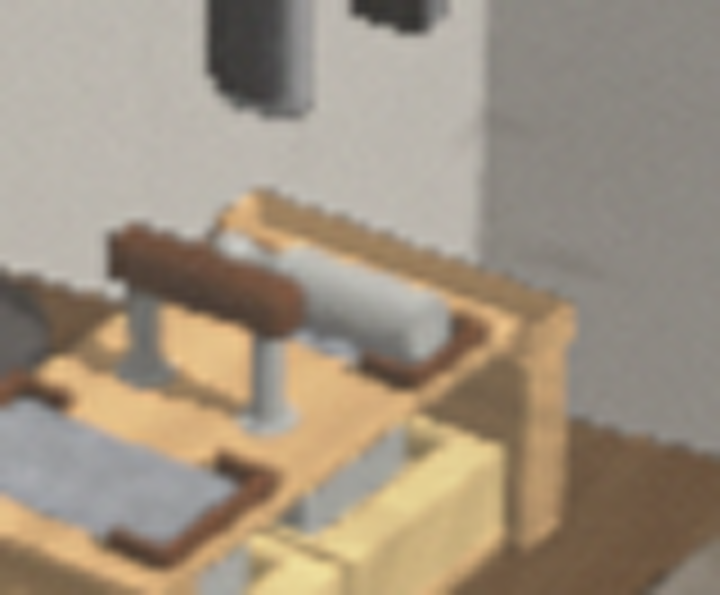

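Emit:
play_rows([
  [[0,0,0.02],[0,0.8,0],55],
  [[0,0,0.03],[0,1.6,0],55],
  [[0,0,0.03],[0,2.1,0],55],
  [[0,0,0.03],[0,2.3,0],55],
  [[0,0,0.03],[0,2.3,0],55],
  [[0,0,0.03],[0,2.3,0],55],
  [[0,0,0.03],[0,2.3,0],55],
  [[0,0,0.03],[0,2.1,0],55],
  [[0,0,0.03],[0,1.8,0],55],
  [[0,0,0.02],[0,1.3,0],55],
])

```text
time_s: 45.75
eef_pos: [623.4, 10.5, 138.4]
orientation: [0.701, -0.053, 0.709, 0.057]
ft_force: [-0.4, 0.3, -0.2]
gripper_width: 46.9
```

Emit:
play_rows([
  [[0,0,0],[0,0.8,0],55],
  [[0,0,0],[0,0.4,0],55],
  [[0,0,0],[0,0,0],55],
  [[0,0,0],[0,0,0],55],
  [[0,0,0],[0,0,0],55],
])

```text
time_s: 46.17
eef_pos: [619.2, 29.5, 135.0]
orientation: [0.698, -0.056, 0.711, 0.061]
ft_force: [-0.8, 1.4, -0.0]
gripper_width: 46.9
```

Run:
```python
from h import *
go([631.5,24.7,40],98.5)
snap('top','t17.png')
cv2.imwrite('pics/c20.png',cv2.resize(cv2.imread('pics/t17.png')[150:240,335:445],None,fx=7,fy=7,interpolation=2))
```

```text
t 46.17 pos [619.2  29.5 135. ] jaw 99.5 w 46.9 f [-0.8  1.4 -0. ] x [-0.02   0.006 -1.   ]
delta cm [ 1.23 -0.48 -9.5 ]
rotvec [-0.006 -0.02  -0.018] deg yaw -1.0
```

View pics/c20.png

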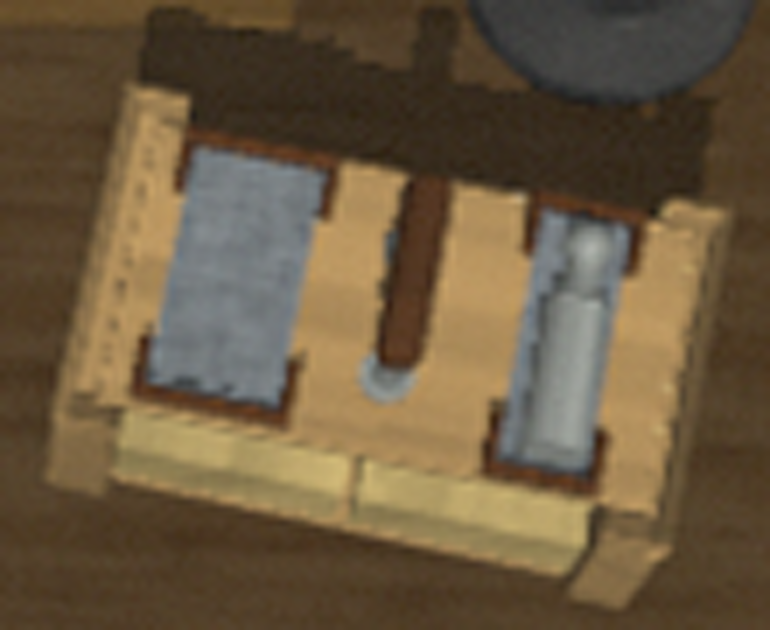

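Emit:
play_rows([
  [[-0.003,-0.01,-0.01],[0.4,-0.1,-0.5],55],
  [[-0.003,-0.01,0],[0.4,-0.2,-1.0],55],
  [[0,0,0],[0.2,-0.1,-1.2],55],
  [[0,0,0],[0.1,0,-1.2],55],
  [[0,0,0],[0,0,-1.0],55],
  [[0,0,0],[0,0,-0.6],55],
  [[0,0,0],[0,0,-0.2],55],
  [[0,0,0],[0,0,0],55],
  [[0,0,0],[0,0,0],55],
  [[0,0,0],[0,0,0],55],
])

```text
time_s: 47.05
eef_pos: [631.1, 20.7, 71.7]
orientation: [0.705, -0.052, 0.705, 0.052]
ft_force: [-0.6, -0.7, -0.5]
gripper_width: 47.1
```

Run:
```python
from h import *
go([631.5,24.7,40],98.5)
snap('scene','s18.png')
cv2.imwrite('pics/c21.png',cv2.resize(cv2.imread('pics/s18.png')[200:320,190:330],None,fx=5,fy=5,interpolation=2))
```

```text
t 47.05 pos [631.1  20.7  71.7] jaw 98.4 w 47.1 f [-0.6 -0.7 -0.5] x [ 0.001 -0.001 -1.   ]
delta cm [ 0.04  0.4  -3.17]
rotvec [0.001 0.001 0.001] deg yaw 0.1
```

View pics/c21.png

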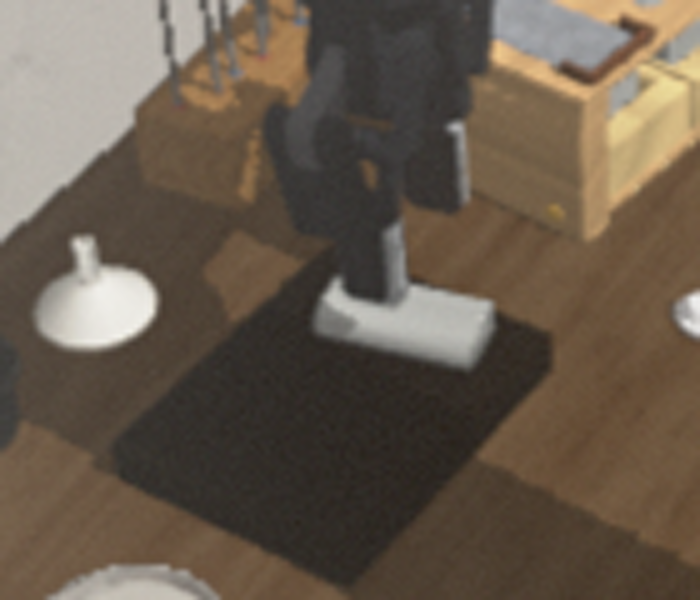

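Emit:
play_rows([
  [[0,0,0],[0,0.15,-0.3],55],
  [[0,0,0],[0,0.15,-0.6],55],
  [[0,0,0],[0,0.05,-0.7],55],
  [[0,0,0],[0,0,-0.6],55],
  [[0,0,0],[0,0,-0.3],55],
  [[0,0,0],[0,0,-0.1],55],
  [[0,0,0],[0,0,0],55],
  [[0,0,0],[0,0,0],55],
  [[0,0,0],[0,0,0],55],
])

```text
time_s: 47.85
eef_pos: [632.2, 25.1, 44.5]
orientation: [0.707, -0.053, 0.704, 0.052]
ft_force: [-0.2, 0.3, -0.7]
gripper_width: 47.2
```

Run:
```python
from h import *
go([631.5,24.7,40],98.5)
```

```text
t 47.85 pos [632.2  25.1  44.5] jaw 98.5 w 47.2 f [-0.2  0.3 -0.7] x [ 0.004 -0.001 -1.   ]
delta cm [-0.07 -0.04 -0.45]
rotvec [0.001 0.004 0.   ] deg yaw 0.0
```

Emit:
play_rows([
  [[0,0.003,0],[0,0,-0.2],50],
  [[0,0,0],[0,0,-0.15],50],
  [[0,0,0],[0,0,0],45],
  [[0,0,0],[0,0,0],45],
  [[0,0,0],[0,0,0],35],
  [[0,0,0],[0,0,0],20],
  [[0,0,0],[0,0,0],20],
  [[0,0,0],[0,0,0],20],
  [[0,0,0],[0,0,0],20],
])

```text
time_s: 48.6
eef_pos: [633.1, 24.8, 41.9]
orientation: [0.706, -0.053, 0.704, 0.052]
ft_force: [-0.7, -0.4, -0.0]
gripper_width: 23.5
```

Run:
```python
from h import *
go([631.5,24.7,40],98.5)
snap('scene','s19.png')
cv2.imwrite('pics/c22.png',cv2.resize(cv2.imread('pics/s19.png')[200:320,190:330],None,fx=5,fy=5,interpolation=2))
```

```text
t 48.6 pos [633.1  24.8  41.9] jaw 98.5 w 23.5 f [-0.7 -0.4 -0. ] x [ 0.003 -0.001 -1.   ]
delta cm [-0.16 -0.01 -0.19]
rotvec [0.001 0.003 0.001] deg yaw 0.0
```

View pics/c22.png

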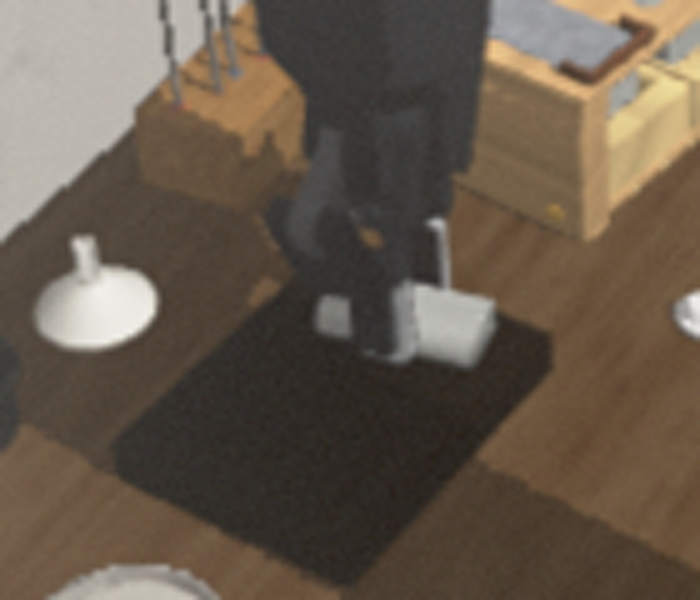

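Emit:
play_rows([
  [[0,0,0],[0,0,0.4],20],
  [[0,0,0],[0,0,0.8],20],
  [[0,0,0],[0,0,1.3],20],
  [[0,0,0],[0,0,1.6],20],
  [[0,0,0],[0,0,1.8],20],
  [[0,0,0],[0,0,1.6],20],
  [[0,0,0],[0,0,1.4],20],
  [[0,0,0],[0,0,0.8],20],
  [[0,0,0],[0,0,0.3],20],
  [[0,0,0],[0,0,0],20],
])

```text
time_s: 49.48
eef_pos: [630.1, 25.1, 148.3]
orientation: [0.705, -0.053, 0.706, 0.052]
ft_force: [-0.6, -0.1, -0.4]
gripper_width: 23.7
```

Run:
```python
from h import *
go([648.5,-113,140],81.3)
snap('scene','s20.png')
cv2.imwrite('pics/c23.png',cv2.resize(cv2.imread('pics/s20.png')[140:320,190:370],None,fx=3.3,fy=3.3,interpolation=2))
```

```text
t 49.48 pos [630.1  25.1 148.3] jaw 98.5 w 23.7 f [-0.6 -0.1 -0.4] x [-0.001 -0.001 -1.   ]
delta cm [  1.84 -13.81  -0.83]
rotvec [ 0.001 -0.002 -0.3  ] deg yaw -17.2
```

View pics/c23.png

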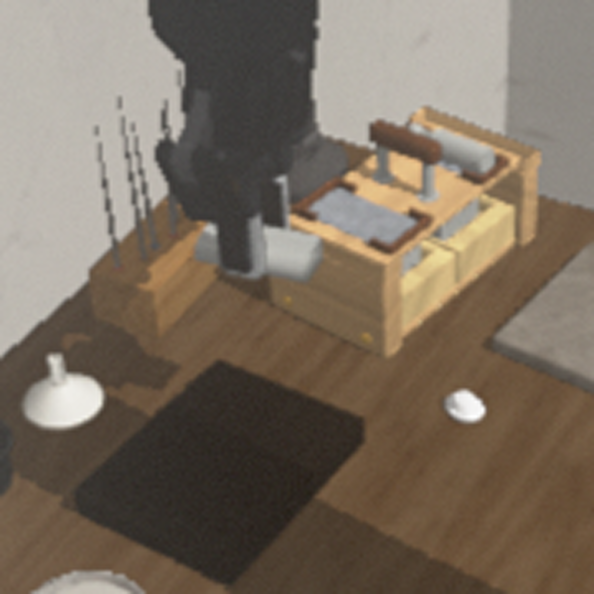

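Emit:
play_rows([
  [[0,0,-0.02],[0.2,-0.6,0],20],
  [[0,0,-0.03],[0.2,-1.2,0],20],
  [[0,0,-0.04],[0.2,-1.7,0.1],20],
  [[0,0,-0.04],[0.3,-1.9,0.1],20],
  [[0,0,-0.04],[0.3,-1.9,0.1],20],
  [[0,0,-0.04],[0.3,-1.9,0.1],20],
  [[0,0,-0.03],[0.3,-1.6,0],20],
  [[0,0,-0.02],[0.2,-1.2,0],20],
  [[0,0,-0.02],[0.1,-0.7,0],20],
  [[0,0,0],[0,-0.3,0],20],
])

```text
time_s: 50.37
eef_pos: [645.6, -116.6, 141.0]
orientation: [0.698, 0.057, 0.712, -0.056]
ft_force: [-0.5, -0.0, -1.3]
gripper_width: 23.9
```

Emit:
play_rows([
  [[0,0,0],[0,0,0],20],
  [[0,0,0],[0,0,0],20],
  [[0,0,0],[0,0,0],20],
])

```text
time_s: 50.62
eef_pos: [644.6, -116.8, 139.6]
orientation: [0.697, 0.058, 0.713, -0.056]
ft_force: [-0.5, -0.5, -0.6]
gripper_width: 23.8
```

Run:
```python
from h import *
go([649.5,-113.2,84],81.3)
```

```text
t 50.62 pos [ 644.6 -116.8  139.6] jaw 80.8 w 23.8 f [-0.5 -0.5 -0.6] x [-0.022  0.004 -1.   ]
delta cm [ 0.49  0.36 -5.56]
rotvec [-0.004 -0.022  0.009] deg yaw 0.5
```

Emit:
play_rows([
  [[-0.002,-0.011,0.005],[0.1,0.1,-0.5],20],
  [[-0.002,-0.011,0.004],[0.2,0.1,-0.7],20],
  [[0,0,0],[0,0.1,-0.8],20],
  [[0,0,0],[0,0,-0.6],20],
  [[0,0,0],[0,0,-0.3],20],
  [[0,0,0],[0,0,0],20],
  [[0,0,0],[0,0,0],20],
  [[0,0,0],[0,0,0],20],
])

```text
time_s: 51.28
eef_pos: [646.6, -108.6, 107.7]
orientation: [0.705, 0.051, 0.705, -0.051]
ft_force: [-0.1, -0.0, -1.3]
gripper_width: 23.5
```

Run:
```python
from h import *
go([649.5,-113.2,84],81.3)
```

```text
t 51.28 pos [ 646.6 -108.6  107.7] jaw 81.7 w 23.5 f [-0.1 -0.  -1.3] x [ 0.001  0.001 -1.   ]
delta cm [ 0.29 -0.46 -2.37]
rotvec [-0.001  0.001 -0.008] deg yaw -0.4
```

Emit:
play_rows([
  [[0,0,-0.006],[0.15,-0.2,0],20],
  [[0,0,0],[0.1,-0.2,0],20],
  [[0,0,0],[0,0,-0.3],20],
  [[0,0,0],[0,0,-0.4],20],
  [[0,0,0],[0,0,-0.3],20],
  [[0,0,0],[0,0,0],20],
  [[0,0,0],[0,0,0],20],
  [[0,0,0],[0,0,0],20],
])

```text
time_s: 51.95
eef_pos: [650.7, -114.0, 97.9]
orientation: [0.706, 0.054, 0.704, -0.053]
ft_force: [-0.4, -0.4, -1.7]
gripper_width: 23.8
```

Run:
```python
from h import *
go([649.5,-113.2,84],81.3)
snap('scene','s21.png')
cv2.imwrite('pics/c24.png',cv2.resize(cv2.imread('pics/s21.png')[150:250,260:370],None,fx=6.5,fy=6,interpolation=2))
```

```text
t 51.95 pos [ 650.7 -114.    97.9] jaw 81.3 w 23.8 f [-0.4 -0.4 -1.7] x [ 0.003  0.    -1.   ]
delta cm [-0.12  0.08 -1.39]
rotvec [-0.     0.003 -0.   ] deg yaw -0.0
```

View pics/c24.png

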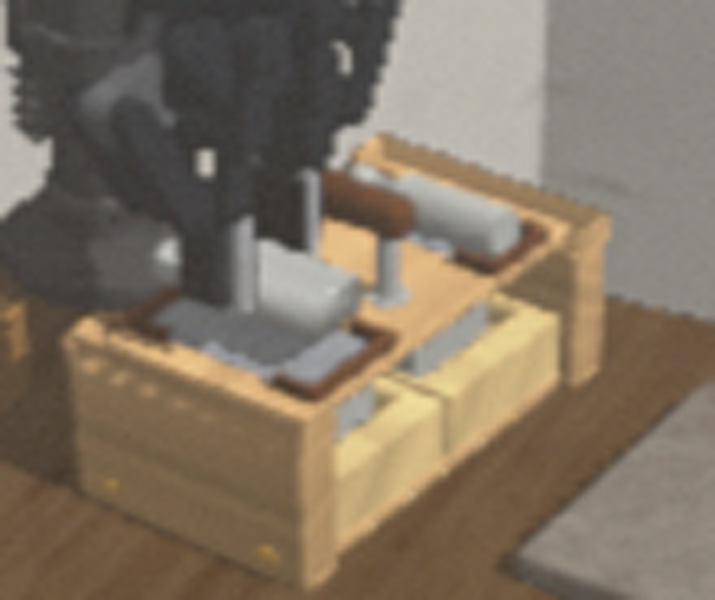

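Run:
```python
from h import *
p=env.read_state()['eef_pos'];a=np.radians(-8.7);ax=np.array([np.cos(a),np.sin(a),0]);n=np.array([-ax[1],ax[0],0])
def S(u,v):return ((u+.5)/6.5-.5+260,(v+.5)/6-.5+150)
for uv in [(335,308),(165,250)]:
    o,r=ray('scene',S(*uv));t=((p-o)@n)/(r@n);q=o+t*r-p;print('former along',round(q@ax,1),'z',round(q[2],1))
# slot end rails (z=67 top) via scene: bed near-end corner points at z 61
for uv in [(365,340),(290,370),(165,305)]:
    q=onz('scene',S(*uv),61)-p;print('bed',uv,round(q@ax,1),round(q@n,1))
```

```text
former along -30.7 z -16.4
former along 33.3 z -19.0
bed (365, 340) -30.6 -14.6
bed (290, 370) -22.7 11.8
bed (165, 305) 30.5 4.7
```

Emit:
play_rows([
  [[0,0.003,0],[-0.1,0.05,-0.2],20],
  [[0,0,0],[0,0,-0.3],20],
  [[0,0,0],[0,0,-0.2],20],
  [[0,0,0],[0,0,-0.1],20],
  [[0,0,0],[0,0,0],20],
  [[0,0,0],[0,0,0],20],
])

```text
time_s: 52.5
eef_pos: [649.6, -113.3, 89.2]
orientation: [0.705, 0.054, 0.705, -0.053]
ft_force: [0.4, 0.8, -0.5]
gripper_width: 23.8
```

Emit:
play_rows([
  [[0,0,0],[0,0,-0.1],20],
  [[0,0,0],[0,0,-0.1],20],
  [[0,0,0],[0,0,0],20],
])

```text
time_s: 52.75
eef_pos: [649.7, -113.3, 87.1]
orientation: [0.705, 0.054, 0.705, -0.053]
ft_force: [-0.4, -0.4, -0.9]
gripper_width: 23.8
```

Emit:
play_rows([
  [[0,0,0],[0,0,-0.1],20],
  [[0,0,0],[0,0,-0.1],20],
  [[0,0,0],[0,0,0],20],
])

```text
time_s: 53.0
eef_pos: [649.8, -113.3, 85.0]
orientation: [0.705, 0.054, 0.705, -0.053]
ft_force: [-0.7, -0.1, -0.1]
gripper_width: 24.1
```

Emit:
play_rows([
  [[0,0,0],[0,0,-0.1],20],
  [[0,0,0],[0,0,-0.05],20],
  [[0,0,0],[0,0,0],20],
])

```text
time_s: 53.25
eef_pos: [650.0, -113.4, 83.9]
orientation: [0.705, 0.054, 0.705, -0.054]
ft_force: [-0.3, 0.4, -1.6]
gripper_width: 23.9
```

Run:
```python
from h import *
go([649.5,-113.2,84],81.3)
snap('scene','s22.png')
cv2.imwrite('pics/c25.png',cv2.resize(cv2.imread('pics/s22.png')[150:250,260:370],None,fx=6.5,fy=6,interpolation=2))
```

```text
t 53.25 pos [ 650.  -113.4   83.9] jaw 81.3 w 23.9 f [-0.3  0.4 -1.6] x [ 0.001 -0.    -1.   ]
delta cm [-0.05  0.02  0.01]
rotvec [ 0.     0.001 -0.   ] deg yaw -0.0
```

View pics/c25.png

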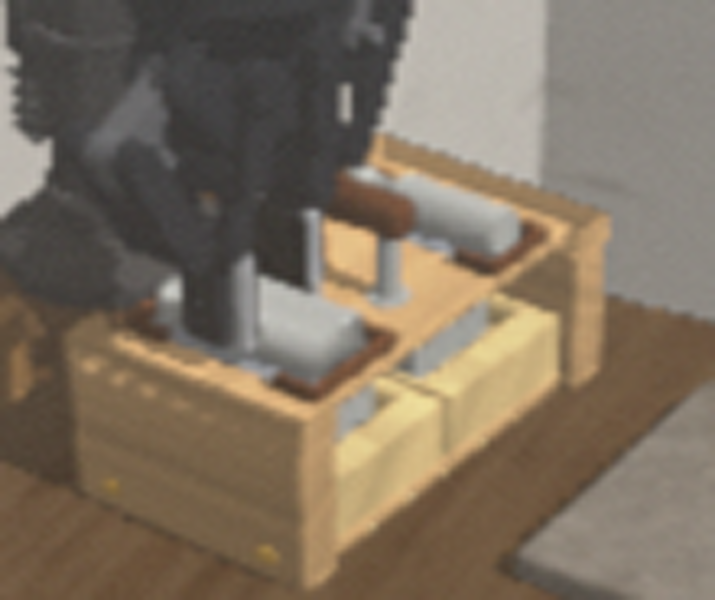

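Inside the rails. Keep lowering until contact.

Emit:
play_rows([
  [[0,0,0],[0,0,-0.1],20],
  [[0,0,0],[0,0,-0.05],20],
  [[0,0,0],[0,0,0],20],
])

```text
time_s: 53.55
eef_pos: [650.2, -113.5, 84.0]
orientation: [0.706, 0.053, 0.704, -0.054]
ft_force: [0.0, 0.2, -2.3]
gripper_width: 23.6
```

Emit:
play_rows([
  [[0,0,0],[0,0,-0.1],20],
  [[0,0,0],[0,0,-0.1],20],
])

```text
time_s: 53.72
eef_pos: [650.3, -113.5, 83.8]
orientation: [0.706, 0.053, 0.704, -0.054]
ft_force: [-3.3, 0.7, 6.9]
gripper_width: 23.8
```

Emit:
play_rows([
  [[0,0,0],[0,0,0],30],
  [[0,0,0],[0,0,0],36],
  [[0,0,0],[0,0,0],36],
  [[0,0,0],[0,0,0.3],36],
  [[0,0,0],[0,0,0.6],36],
  [[0,0,0],[0,0,1.0],36],
  [[0,0,0],[0,0,1.5],40],
  [[0,0,0],[0,0,1.8],45],
  [[0,0,0],[0,0,1.8],45],
  [[0,0,0],[0,0,1.5],45],
])

```text
time_s: 54.55
eef_pos: [647.7, -112.8, 170.2]
orientation: [0.703, 0.054, 0.707, -0.053]
ft_force: [-0.1, 0.8, 0.7]
gripper_width: 38.2
```

Emit:
play_rows([
  [[0,0,0],[-1.0,1.0,1.5],45],
  [[0,0,0],[-1.5,2.0,1.5],45],
  [[0,0,0],[-2.0,2.5,1.0],45],
  [[0,0,0],[-2.0,3.0,0.5],45],
  [[0,0,0],[-2.0,3.0,0],45],
  [[0,0,0],[-2.0,3.0,0],45],
  [[0,0,0],[-1.5,2.5,0],45],
  [[0,0,0],[-1.0,1.5,0],45],
  [[0,0,0],[0,0,0],45],
  [[0,0,0],[0,0,0],45],
])

```text
time_s: 55.38
eef_pos: [519.0, 76.0, 236.1]
orientation: [0.714, 0.055, 0.696, -0.055]
ft_force: [-0.3, -0.7, 0.7]
gripper_width: 38.5
```

Run:
```python
from h import *
go([649.5,-113.2,84],81.3)
snap('scene','s23.png');snap('top','t23.png')
cv2.imwrite('pics/c26.png',cv2.resize(cv2.imread('pics/s23.png')[150:250,260:370],None,fx=6.5,fy=6,interpolation=2))
cv2.imwrite('pics/c27.png',cv2.resize(cv2.imread('pics/t23.png')[150:240,335:445],None,fx=7,fy=6.6,interpolation=2))
```

```text
t 55.38 pos [519.   76.  236.1] jaw 81.1 w 38.5 f [-0.3 -0.7  0.7] x [ 0.025 -0.002 -1.   ]
delta cm [ 13.05 -18.92 -15.21]
rotvec [0.002 0.025 0.003] deg yaw 0.2
```

View pics/c26.png

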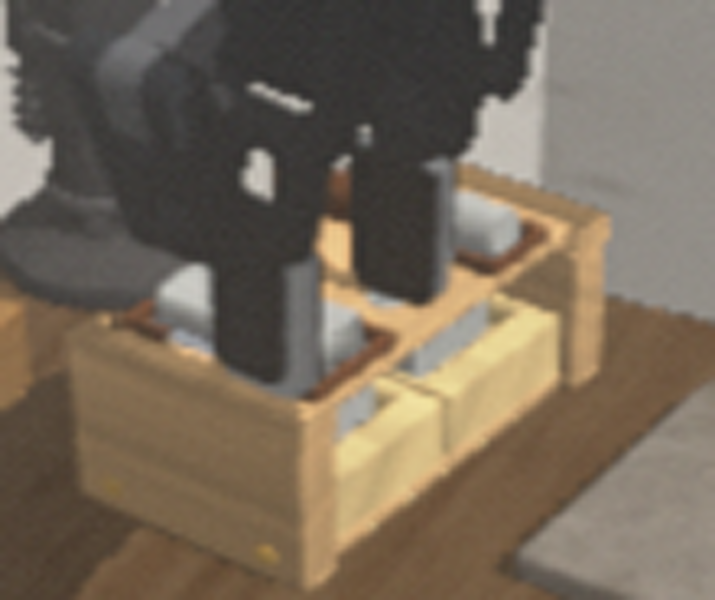

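View pics/c27.png

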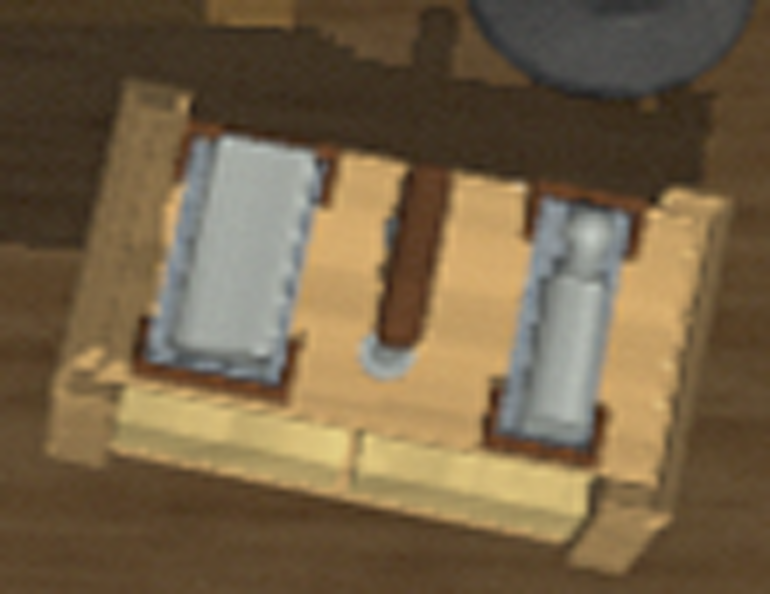

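Emit:
play_rows([
  [[0,0,0],[-1.5,1.5,0],45],
  [[0,0,0],[-2.0,2.0,0],45],
  [[0,0,0],[-2.0,2.0,0],45],
  [[0,0,0],[-2.0,2.0,0],45],
  [[0,0,0],[-1.0,1.0,0],45],
  [[0,0,0],[0,0,0],45],
  [[0,0,0],[0,0,0],45],
  [[0,0,0],[0,0,0],45],
])

```text
time_s: 56.15
eef_pos: [441.2, 155.3, 237.4]
orientation: [0.716, 0.06, 0.693, -0.062]
ft_force: [-0.2, -0.8, 0.6]
gripper_width: 38.1
```

Run:
```python
from h import *
snap('scene','s24.png')
cv2.imwrite('pics/c28.png',cv2.resize(cv2.imread('pics/s24.png')[150:250,260:370],None,fx=6.5,fy=6,interpolation=2))
def m(pts,z): return np.array([onz('top',((u+.5)/7-.5+335,(v+.5)/6.6-.5+150),z)[:2] for u,v in pts])
def r(n,p,z):
    q=m(p,z);e=(q[0]+q[1]-q[2]-q[3])/2;print(n,q.mean(0).round(1),np.linalg.norm(e).round(1),np.degrees(np.arctan2(e[1],e[0])).round(1));return q.mean(0)
r('former',[(222,138),(325,150),(278,350),(178,345)],75)
r('wide',[(193,140),(330,158),(285,385),(150,366)],61)
s=r('shank',[(548,272),(605,280),(580,432),(528,425)],75);print('punch mid',s+11.5*np.array([.988,-.15]))
r('narrow',[(540,198),(635,212),(590,448),(500,434)],61)
st=env.read_state();print(st['ft_force'].round(1),st['joint_velocities'].round(3),st['time_s'])
```

```text
former [ 648.9 -116. ] 58.1 -9.0
wide [ 649.2 -114.2] 65.3 -7.6
shank [ 623.8 -194.6] 42.5 -6.5
punch mid [ 635.18332078 -196.36509546]
narrow [ 636.8 -197. ] 67.5 -8.1
[ 0.8 -1.1  0.3] [-0.003  0.003  0.001  0.001  0.002  0.005] 56.2
```

View pics/c28.png

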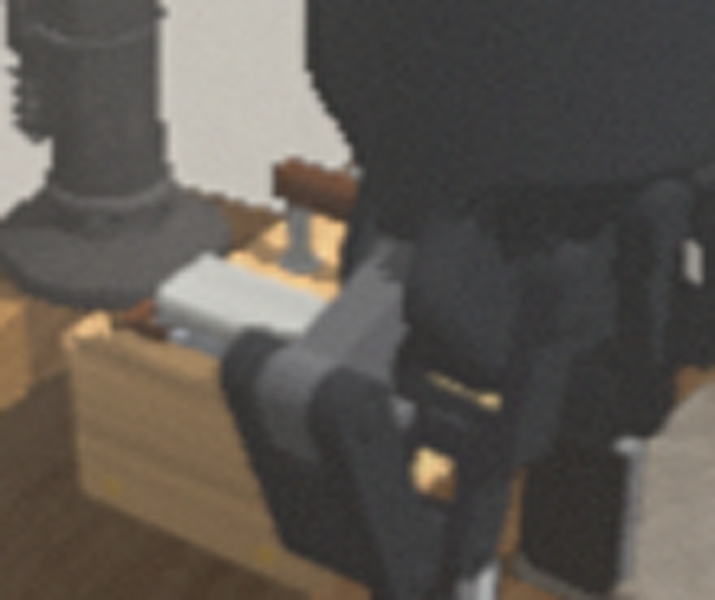

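Emit:
play_rows([
  [[0,0,0],[0,1.5,1.5],45],
  [[0,0,0],[0,2.5,2.5],45],
  [[0,0,0],[0,2.5,2.5],45],
  [[0,0,0],[0,2.5,2.5],45],
  [[0,0,0],[0,2.5,2.5],45],
  [[0,0,0],[0,1,1],45],
  [[0,0,0],[0,0,0],45],
  [[0,0,0],[0,0,0],45],
  [[0,0,0],[0,0,0],45],
  [[0,0,0],[0,0,0],45],
])

```text
time_s: 57.03
eef_pos: [449.2, 276.7, 364.0]
orientation: [0.714, 0.065, 0.694, -0.07]
ft_force: [0.1, -1.0, -0.2]
gripper_width: 38.1
```

Run:
```python
from h import *
snap('scene','s25.png')
cv2.imwrite('pics/c29.png',cv2.resize(cv2.imread('pics/s25.png')[150:250,260:370],None,fx=6.5,fy=6,interpolation=2))
```

```text
(no output)
```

View pics/c29.png

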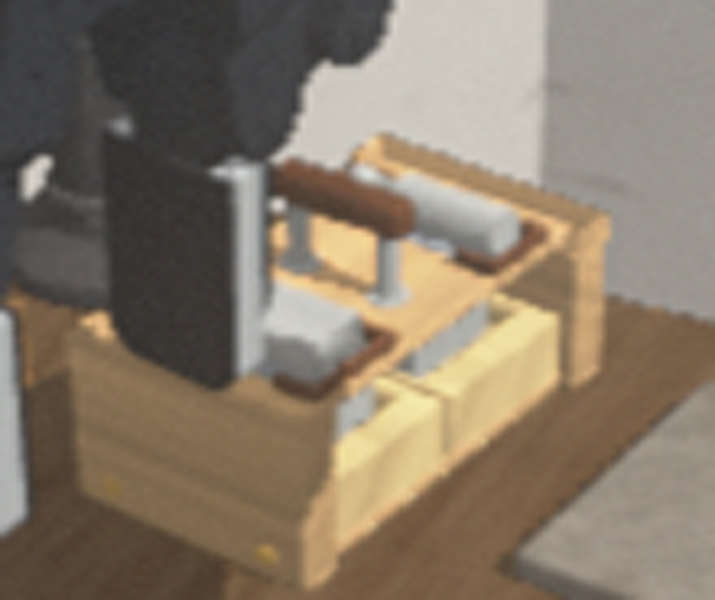

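The tray is level, and the punch and former lie flat inside their rails. The arm is clear, so I'm handing the job in.

Run:
```python
from h import *
print(env.read_state()['joint_velocities'].round(3)); print(env.finish_job())
```

```text
[ 0.004 -0.002 -0.006  0.003  0.005  0.005]
the job is handed in; nothing more can be done
None
```

The job is done and handed in at about 57 s of the 118 s allowed; no verdict was reported.

I parked the doming block on the felt and moved the channel block to the shallow well. Then I set the doming block in the deep well, seated the empty tray on the caddy ledges, and laid the punch in the narrow slot and the former in the wide slot.

**Last checks (camera):**
- **Blocks:** both looked seated and upright in their own wells before the tray went on. The seated tray covers them, so I had no close look at them after that.
- **Tray:** it looks level. When I let go of the handle, the gripper was at z = 94 mm, as expected for a seated tray.
- **Punch:** about 2 mm from the slot centre, against the 8 mm allowed, and lying flat.
- **Former:** about 2 mm from the slot centre, against the 9 mm allowed, and lying flat.
- **Arm:** clear of everything and at rest.

**Disagreements:**
- The tray centre came out 2–4 mm apart when I compared the handle, the slots and the gripper position. That is within the ±7 mm allowed.
- I first estimated the black board at about 15 mm high, but where the punch and former touched down points to about 19 mm. I lowered each one until it made contact, so this did not affect the placing.

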